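# Load and hand-check the tumble-box tester

## Task

Get the fabric tumble-box tester ready: take the lint brush out of the box and leave it lying in the steel tray, put every specimen spool on the bench into the box, then lower the lid gently until it is fully shut. Only then, using the crank at its side, tip the closed box 45 degrees towards the robot to check that it swings, hold it there for about two seconds, bring it back level and let go. Leave the weight, glass dish, carton and bottle where they stand.

Things in the scene. Friction and masses are not known exactly. Their poses are not given: they have to be found in the camera images.
- tester: white frame of the tumble-box tester, fixed to the bench: two feet and two posts (125 mm either side of the middle, 130 mm high) carry the box on an axle 95 mm above the bench. Origin: on the bench below the axle's middle. y axis along the axle to the crank side (robot's left), x axis away from the robot. Footprint 200 mm (x) by 285 mm (y).
- box (a joint): tilt of the grey open-topped box about its axle, rad: 0 level, positive = front (robot side) down, crank handle towards the robot; range -0.15 to 1.1; 45 degrees = 0.785. A friction brake keeps it where it is left (about 11 N at the handle moves it). Box outside 160 mm (x), 210 mm (y), 75 mm high, walls and floor 8 mm; rim 132.5 mm above the bench when level.
- box_in (a point): centre of the box's inner floor (65.5 mm above the bench when level; 29.5 mm below the axle), axes turn with the box: x along its 144 mm inner length (away from the robot), y along its 194 mm inner width, z up. Inner depth 67 mm.
- crank_grip (a point): middle of the grey round crank handle (16 mm diameter, 80 mm long, parallel to the axle) on a steel arm at the box's left (+y) side; 115 mm from the axle, 193 mm sideways from the box's middle, straight above the axle (210 mm above the bench) when level. Clear on both sides; it may turn between the fingers.
- lid (a joint): angle of the lid, rad: 0 = fully shut, starts open at 1.65 to 1.85 (past upright, leaning away from the robot); stiff hinge, it stays wherever it is left (about 0.3 N m).
- lid_hinge (a point): middle of the lid's hinge line (parallel to the axle), on the far rim of the box (80 mm beyond and 37.5 mm above the axle when level).
- lid_bar (a point): middle of the lid's pull bar: round steel bar 10 mm in diameter, 128 mm long, parallel to the hinge, on two arms (60 mm either side of its middle) 34 mm in front of the lid's free edge; 194 mm from the hinge, 4 mm above the hinge plane when shut. The lid: clear sheet in an aluminium frame, 160 by 210 mm, 8 mm thick.
- spool0: white specimen spool, lying: round barrel 30 mm in diameter, 60 mm long overall, a 36 mm square, 5 mm thick flange at each end keeps it from rolling, grey band round the middle; 70 g. Origin at its centre (18 mm above what it lies on); x axis along the barrel. Some spools may be absent.
- spool1: white specimen spool, lying: round barrel 30 mm in diameter, 60 mm long overall, a 36 mm square, 5 mm thick flange at each end keeps it from rolling, grey band round the middle; 70 g. Origin at its centre (18 mm above what it lies on); x axis along the barrel. Some spools may be absent.
- spool2: white specimen spool, lying: round barrel 30 mm in diameter, 60 mm long overall, a 36 mm square, 5 mm thick flange at each end keeps it from rolling, grey band round the middle; 70 g. Origin at its centre (18 mm above what it lies on); x axis along the barrel. Some spools may be absent.
- spool3: white specimen spool, lying: round barrel 30 mm in diameter, 60 mm long overall, a 36 mm square, 5 mm thick flange at each end keeps it from rolling, grey band round the middle; 70 g. Origin at its centre (18 mm above what it lies on); x axis along the barrel. Some spools may be absent.
- brush: white plastic lint brush, 140 mm long, at the start lying across the box's floor: handle 22 mm wide, 24 mm high (from 70 mm behind the origin to 15 mm ahead), head with black bristles 34 mm wide, 30 mm high (to 70 mm ahead). Origin: on its underside, at mid length; x axis along the brush to the head; 80 g.
- tray: fixed open steel tray on the robot's left, 220 mm (its x) by 120 mm (its y), 35 mm high, walls and floor 5 mm. Origin: centre of its underside.
- weight: bystander: upright steel weight, 42 mm diameter, 36 mm high, among the spools. Origin: underside centre.
- dish: bystander: low round glass dish, 100 mm diameter, 18 mm high, near the robot. Origin: underside centre.
- carton: bystander: open white carton, 65 mm cube with a raised flap (105 mm high in all), near the robot. Origin: underside centre.
- bottle: bystander: white bottle, 60 mm diameter, 130 mm high, at the back left. Origin: underside centre.
Things that resemble listed ones, but are neither listed nor needed, are in the scene too. Leave any pink or purple look-alike of the spool0 alone.

How it is judged (in metres and radians):
On the way, in this order (a step that is already met when the one before it is completed fails the run):
1. the brush is out of the box and every spool present lies in the box, lid still open (x of spool0 in the frame of box_in between -0.072 and 0.072 m and y of spool0 in the frame of box_in between -0.097 and 0.097 m and z of spool0 in the frame of box_in between 0 and 0.062 m and x of spool1 in the frame of box_in between -0.072 and 0.072 m and y of spool1 in the frame of box_in between -0.097 and 0.097 m and z of spool1 in the frame of box_in between 0 and 0.062 m and x of spool2 in the frame of box_in between -0.072 and 0.072 m and y of spool2 in the frame of box_in between -0.097 and 0.097 m and z of spool2 in the frame of box_in between 0 and 0.062 m and x of spool3 in the frame of box_in between -0.072 and 0.072 m and y of spool3 in the frame of box_in between -0.097 and 0.097 m and z of spool3 in the frame of box_in between 0 and 0.062 m and (horizontal distance between brush and box_in above 0.16 m or height (world z) of brush above 0.16 m) and value of joint lid above 0.6 rad), for 0.2 s.
2. the lid is fully shut on the loaded box, still level (x of spool0 in the frame of box_in between -0.072 and 0.072 m and y of spool0 in the frame of box_in between -0.097 and 0.097 m and z of spool0 in the frame of box_in between 0 and 0.062 m and x of spool1 in the frame of box_in between -0.072 and 0.072 m and y of spool1 in the frame of box_in between -0.097 and 0.097 m and z of spool1 in the frame of box_in between 0 and 0.062 m and x of spool2 in the frame of box_in between -0.072 and 0.072 m and y of spool2 in the frame of box_in between -0.097 and 0.097 m and z of spool2 in the frame of box_in between 0 and 0.062 m and x of spool3 in the frame of box_in between -0.072 and 0.072 m and y of spool3 in the frame of box_in between -0.097 and 0.097 m and z of spool3 in the frame of box_in between 0 and 0.062 m and value of joint lid below 0.06 rad and value of joint box between -0.15 and 0.15 rad), for 0.2 s.
3. the shut box is tipped 45 degrees (+-6) towards the robot and held there for a second or more (value of joint lid below 0.06 rad and value of joint box between 0.68 and 0.89 rad), for 1 s.
4. the shut box is level again (value of joint each of lid, box below 0.06 rad and value of joint box above -0.06 rad), for 0.2 s.
At the end, for the whole second after the job is handed in: Every spool present is inside the box, the lid is shut (below 0.06 rad), the box is level (within 0.06 rad), the brush lies in the steel tray, all at rest (all of step 4 and x of spool0 in the frame of box_in between -0.072 and 0.072 m and y of spool0 in the frame of box_in between -0.097 and 0.097 m and z of spool0 in the frame of box_in between 0 and 0.062 m and x of spool1 in the frame of box_in between -0.072 and 0.072 m and y of spool1 in the frame of box_in between -0.097 and 0.097 m and z of spool1 in the frame of box_in between 0 and 0.062 m and x of spool2 in the frame of box_in between -0.072 and 0.072 m and y of spool2 in the frame of box_in between -0.097 and 0.097 m and z of spool2 in the frame of box_in between 0 and 0.062 m and x of spool3 in the frame of box_in between -0.072 and 0.072 m and y of spool3 in the frame of box_in between -0.097 and 0.097 m and z of spool3 in the frame of box_in between 0 and 0.062 m and x of brush in the frame of tray between -0.075 and 0.075 m and y of brush in the frame of tray between -0.055 and 0.055 m and z of brush in the frame of tray between -0.002 and 0.035 m and linear speed of each of spool0, spool1, spool2, spool3, brush below 0.03 m/s); the robot touches nothing.
It fails at once if the lid is slammed (closing faster than 3 rad/s) (velocity of joint lid below -3 rad/s).
It fails at once if a bystander is moved more than 30 mm (distance of any of weight, dish, carton, bottle from where it was at the start of the episode above 0.03 m).
Of spool0, spool1, spool2, spool3 only 2 to 4 are there at a start; the rules pass over those that are not, and their reading is None.
At some moment in a run one of spool0, spool1, spool2, spool3 may be knocked a few centimetres aside while the robot is not near it.
Once in a run the grip may slacken for a moment while it holds something.
It also fails if it takes over 210 s, if anything falls off the work surface, if the arm or the gripper's body presses on something with over 40 N, if the wrist force passes 120 N, or if a joint passes its speed limit or range.

## Robot

A 7-joint arm with a two-finger parallel gripper is mounted at the origin on the work surface. World frame = base frame: x ahead of the robot, y to its left, z up, the work surface at z = 0. Lengths are in mm, angles in degrees, forces in N, time in s.
With the tool pointing down it reaches from about 350 to 775 mm from the base axis. Payload 3.1 kg.
Tool frame: the origin (TCP) lies at the very end of the fingers, on their centre line; the grasp point (between the pads) lies manip.grip_depth behind it (manip.grip_depth is the distance from the TCP to the grasp point, in mm); z points along the fingers, y is the line along which they close (so a half turn about z gives the same grasp; the last joint's range is limited). The gripper opens to 85 mm and grips with 20 to 120 N. Pads are 22 mm wide; open, the fingers measure 114 mm over their backs; the gripper's body (76 mm by 85 mm) begins 54 mm behind the grasp point. The pads swing forward as they close: fully open they stand 13 mm farther back than shut.
Start: joints at [69.689, 17.813, 0.802, 86.603, -0.252, 75.585, -1.558], TCP at [169.281, -523.319, 195.504] pointing down, gripper open.
Joint ranges: [-154.91, 154.91], [-16.99, 109.72], [-72.82, 74.43], [7.12, 147.25], [-82.49, 262.49], [11.32, 116.49], [-174.64, 174.64]. Speed limits (degrees/s): [159.86, 159.86, 180, 180, 180, 180, 180].

## Interface

Orientations are given as [roll, pitch, yaw] about the fixed x, y, z axes, in that order (R = Rz(yaw) Ry(pitch) Rx(roll)).
In Python, from workcell import manip gives the robot as it stands.
- The arm moves only by the tool drive_tool, never from a script. Its arguments are lists of equal length, an entry for each row: "linear": the shift along the tool's x, y, z in mm, a list of three; "turn": the turn, a rotation vector about the tool's x, y, z in degrees, a list of three; "jaw": the opening, from 0 (shut) to 1 (fully open). In form: {"linear": [[tx, ty, tz], ...], "turn": [[ax, ay, az], ...], "jaw": [jaw, ...]}. A call has 1 to 12 rows; each row is the pose to reach, as a shift and turn from the pose commanded when the call began, along the tool's axes at that moment; what a row does not reach only later rows make up. A row lasts 1/12 s, in which the tool goes at most 41.7 mm and 7.16 degrees, less where a joint would pass 70% of its speed; a pose out of reach is approached as far as the arm can. A call with a gripper value outside its range is refused whole. The fingers move at their own pace and stop on an object; "grip_force" is the grip in N (left out, the last holds). Time passes only in rows, so rows that repeat a pose let the fingers close. It gives the time, the measured TCP pose, the force, the opening and the grip force at its end, in the units of the state.
- manip.read_state(): the state, without advancing time (a new reading comes with each control period).
- manip.get_image(name): name is "scene" or "top" or "wrist"; returns the picture (420x560x3 uint8, red, green, blue); there is no depth.
- manip.camera_params(name): a dict with "fx", "fy", "cx", "cy" (pixels), "k1" (the pictures are not rectified: a ray, as slopes to the right and down, at radius r is drawn at 1 + k1 r^2 times it, then the intrinsics apply), "R" (3x3) and "t" (3): a world point X has camera coordinates R X + t; the wrist camera has in their place "T_tool_cam" (4x4, takes a point from camera to tool coordinates, whose origin is the TCP and whose axes are the flange's). Camera axes: x right, y down, z forward; pixel columns grow to the right and rows downward; lengths in mm; the calibration is good to about 2 mm. A picture is of the moment at which its call begins: read the wrist's pose just before it. camera_params takes no time and is no camera call.
- manip.job_done(): hands the job in; it is judged then, once.
Trained networks look in the newest picture that a camera, given by its name, has taken for a name from the list of things; names that differ only in an ending like _2 or _b are one class to them, and where a whole thing is asked for, a point or a joint stands for the part that bears it (a point fixed in the world has none). Each returns a list of dicts, best first, with "conf" (0 to 1); they miss things now and then, are a little off and sometimes report something else, mostly with a low value. They report only what shows in the picture. A call takes as long as a camera call. They do not tell look-alikes from the thing itself.
- manip.find_in(thing, camera): "position" ([x, y, z] in mm, in world coordinates, good to about 4 mm: the middle of the surface that is visible of it).
- manip.outline_of(thing, camera): "mask" (420x560 bool, what is visible of it).
- manip.mark_of(thing, camera): "position" ([x, y, z] in mm, in world coordinates, good to about 4 mm: a listed point, or the origin of a listed thing).
The state is a dict: "clock": time; "qpos": joint angles; "dq": joint speeds; "tau": joint torques, N m; "tcp_pos": TCP position; "eef_rot": TCP orientation; "ft_force": force on the tool from outside, world axes, zero at the start; "ft_torque": the same for the moment, N m; "width": opening from 0.0 (shut) to 1.0 (fully open); "finger_force": force on a finger pad.
Only numpy, scipy, OpenCV 4.12 (cv2) and the standard library are available. Lean on these libraries where they do the work, as an engineer would, in place of code of your own. Each camera call takes 0.05 s, during which the arm holds its last target. There are 200 camera calls.

## Working session

There is one attempt and no reset: what is moved stays moved. The work goes in short steps, Python scripts to look and compute and a tool call to move; the robot and the scene stay as the last step left them, time stands still between calls to the robot, and variables do not carry over. Pictures are saved under pics/ and viewed, at most 16 in all, crops included, and the job is handed in when it is done.

Besides the shell and the picture viewer there is one more tool, called as name(argument=value, ...), one argument or row to a line, values as JSON. drive_tool: Moves the arm, as the interface text tells. Its arguments: {"type":"object","properties":{"linear":{"type":"array"},"turn":{"type":"array"},"jaw":{"type":"array"},"grip_force":{"type":"number"}},"required":["linear","turn","jaw"]}

```bash
ls; mkdir -p pics; python3 - <<'E'
from workcell import manip
import cv2
s=manip.read_state();print(s, manip.grip_depth)
for c in("scene","top"):
    im=manip.get_image(c);cv2.imwrite(f"pics/{c}0.png",im[:,:,::-1])
    for n in["spool0","brush","tray","weight","dish","carton","bottle","tester","box_in","crank_grip","lid_bar","lid_hinge"]:
        print(c,n,[([round(v) for v in d["position"]],round(d["conf"],2)) for d in manip.mark_of(n,c)])
E
```

```text
pics
{'clock': 0.0, 'qpos': array([69.68933585, 17.86145639,  0.80264698, 86.69268552, -0.2519678 ,
       75.58437746, -1.55753165]), 'dq': array([ 0.06170077,  0.03481847,  0.02965116, -0.02823963, -0.00955545,
        0.00147236,  0.01553608]), 'tau': array([-2.67119685e-04, -3.79917526e+01,  1.45601551e-01, -2.30593693e+01,
        1.21180824e-02,  1.34730057e-02,  2.74032283e-05]), 'tcp_pos': array([ 168.98724398, -522.53257409,  194.40632932]), 'eef_rot': array([-1.79863372e+02,  6.00933860e-03,  1.79258611e+01]), 'ft_force': array([-0.25816453,  0.76791731,  0.1346108 ]), 'ft_torque': array([-0.04519347, -0.01350384,  0.05548996]), 'finger_force': 0.0, 'width': 0.9985265178940731} 18.700000000000003
scene spool0 [([458, -473, 18], 0.81), ([591, -388, 17], 0.79), ([464, -226, 18], 0.76), ([698, -322, 19], 0.65), ([446, -374, 17], 0.54)]
scene brush [([553, 50, 60], 0.56)]
scene tray [([476, 412, 2], 0.81)]
scene weight [([526, -304, -1], 0.78)]
scene dish [([357, 191, 1], 0.97), ([717, 301, 2], 0.72), ([555, 37, 0], 0.39)]
scene carton [([344, -116, 0], 0.84)]
scene bottle [([7
[... 187 characters left out ...]
 lid_bar [([661, 48, 326], 0.97)]
scene lid_hinge [([629, 47, 132], 0.64)]
top spool0 [([591, -380, 15], 0.75), ([443, -370, 15], 0.72), ([699, -318, 24], 0.72), ([629, -216, 18], 0.52), ([464, -220, 22], 0.49), ([454, -479, 15], 0.48)]
top brush [([551, 48, 63], 0.83)]
top tray [([475, 412, 0], 0.92), ([551, 44, 61], 0.62), ([591, -381, 19], 0.26)]
top weight [([529, -301, 2], 0.63)]
top dish [([356, 190, 5], 0.74)]
top carton [([346, -116, 2], 0.8)]
top bottle [([718, 296, 1], 0.69)]
top tester [([530, -301, -4], 0.65), ([554, 37, 3], 0.59)]
top box_in [([554, 34, 65], 0.56)]
top crank_grip [([530, 226, 209], 0.9)]
top lid_bar [([657, 50, 324], 0.85)]
top lid_hinge [([630, 49, 135], 0.81)]
```

View pics/scene0.png

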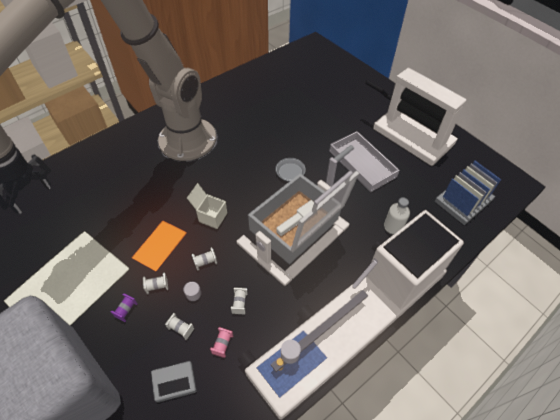

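View pics/top0.png

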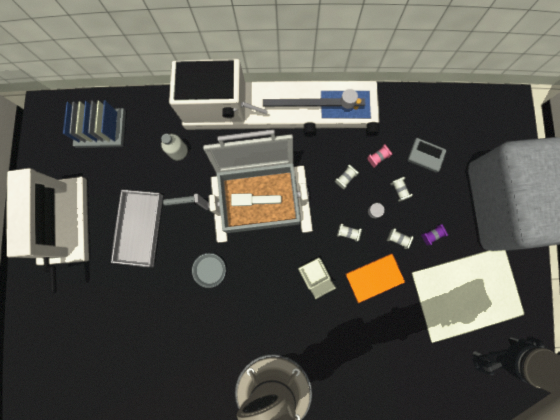

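Bench view (top image): four white spools at px (346,177), (402,189), (349,233), (401,238); pink (380,156) and purple (435,235) are decoys. The brush lies in the box with its head at px (241,200), tray at (137,228), and the box frame is slightly rotated.

```bash
cat >h.py <<'E'
from workcell import manip
import numpy as np, cv2
from scipy.spatial.transform import Rotation as Ro
def proj_plane(uv,cam,z):
    p=manip.camera_params(cam);uv=np.asarray(uv,float).reshape(-1,2)
    d=(uv-[p["cx"],p["cy"]])/[p["fx"],p["fy"]];q=d.copy()
    for _ in range(20): q=d/(1+p["k1"]*(q**2).sum(1,keepdims=True))
    r=np.c_[q,np.ones(len(q))]@np.array(p["R"]);c=-np.array(p["R"]).T@np.array(p["t"])
    return (c+r*((z-c[2])/r[:,2])[:,None])[:,:2]
def rect(mask,cam,z):
    """centre, size, long-axis angle on plane z"""
    v,u=np.nonzero(mask);P=proj_plane(np.c_[u,v],cam,z).astype(np.float32)
    (c,s,a)=cv2.minAreaRect(P)
    if s[0]<s[1]: s=s[::-1];a+=90
    return np.round(c),np.round(s),round((a+90)%180-90,1)
def spools(cam="top"):
    im=manip.get_image(cam);out=[]
    for d in manip.outline_of("spool0",cam):
        m=d["mask"];col=im[m].mean(0)
        out.append((*rect(m,cam,20),np.round(col),round(d["conf"],2)))
    return out
def move(pos,yaw,start=None,rpy=None):
    """tool-frame shift / rotvec from start pose (pos,rpy) to target"""
    if start is None:
        s=manip.read_state();start=(s["tcp_pos"],s["eef_rot"])
    R0=Ro.from_euler("xyz",start[1],degrees=True);R1=Ro.from_euler("xyz",rpy or [180,0,yaw],degrees=True)
    return np.round(R0.inv().apply(np.array(pos)-start[0]),1),np.round((R0.inv()*R1).as_rotvec(degrees=True),1)
E
python3 - <<'E'
from h import *
for s in spools(): print(*s)
for n,z in(("tray",35),("brush",90)):
    for d in manip.outline_of(n,"top"): print(n,rect(d["mask"],"top",z),d["conf"])
for cam in("top",):
    im=manip.get_image(cam)
    cv2.imwrite("pics/crop1.png",cv2.resize(im[120:260,190:470,::-1],None,fx=2.8,fy=2.8,interpolation=cv2.INTER_CUBIC))
    print(proj_plane([[241,200],[280,200]],cam,90))
print(move([552,48,300],97))
E
```

```text
[ 454. -473.] [71. 33.] -63.6 [108.  62. 126.] 0.76
[ 695. -317.] [65. 33.] -56.6 [200. 121. 138.] 0.76
[ 591. -380.] [62. 37.] 25.5 [184. 186. 171.] 0.64
[ 630. -217.] [73. 38.] -43.0 [166. 168. 154.] 0.59
[ 462. -220.] [67. 35.] 75.5 [175. 177. 162.] 0.53
[ 443. -372.] [66. 37.] 62.8 [179. 181. 166.] 0.5
tray (array([478., 408.]), array([221., 134.]), -5.1) 0.81
brush (array([553.,  46.]), array([138.,  37.]), 89.7) 0.73
[[548.87064311  88.9281642 ]
 [548.19977373 -20.46445878]]
(array([ 540. , -425.8, -104.5]), array([  0. ,   0. , -79.1]))
```

View pics/crop1.png

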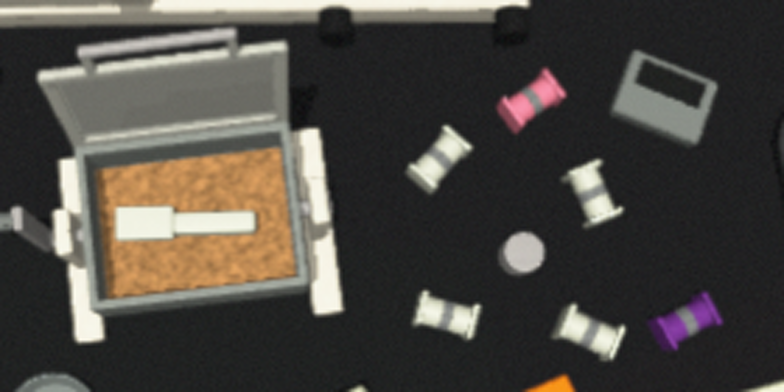

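The crop confirms it: brush along y with its head at the left, the four white spools at 2.8x-crop px (440,158), (592,192), (447,314) and (590,331), and the weight between them.

drive_tool(
  linear=[
    [540, -426, -105],
    [540, -426, -105],
    [540, -426, -105],
    [540, -426, -105],
    [540, -426, -105],
    [540, -426, -105],
    [540, -426, -105],
    [540, -426, -105],
    [540, -426, -105],
    [540, -426, -105],
    [540, -426, -105],
    [540, -426, -105],
  ],
  turn=[
    [0, 0, -72],
    [0, 0, -72],
    [0, 0, -72],
    [0, 0, -72],
    [0, 0, -72],
    [0, 0, -72],
    [0, 0, -72],
    [0, 0, -72],
    [0, 0, -72],
    [0, 0, -72],
    [0, 0, -72],
    [0, 0, -72],
  ],
  jaw=[1, 1, 1, 1, 1, 1, 1, 1, 1, 1, 1, 1],
)

```text
clock: 2.55
tcp_pos: [445.0, -110.9, 271.7]
eef_rot: [179.9, 0.1, 89.9]
ft_force: [0.8, -1.3, 0.3]
width: 0.998
finger_force: 0.0
```

```bash
python3 - <<'E'
from h import *
s=manip.read_state();print(s["clock"],s["tcp_pos"],s["eef_rot"],s["qpos"])
print(move([551,46,200],90))
E
```

```text
2.55 [ 445.00538775 -110.91879978  271.70196964] [1.79939034e+02 5.19880584e-02 8.99224250e+01] [ 38.2971612    6.74985208 -29.46644898  90.60480573   3.37846392
  83.45478904   8.54197153]
(array([157.1, 105.7,  71.7]), array([ 0.1,  0.1, -0.1]))
```

drive_tool(
  linear=[
    [157, 106, 0],
    [157, 106, 0],
    [157, 106, 0],
    [157, 106, 0],
    [157, 106, 60],
    [157, 106, 60],
    [157, 106, 60],
    [157, 106, 60],
  ],
  turn=[
    [0, 0, 0],
    [0, 0, 0],
    [0, 0, 0],
    [0, 0, 0],
    [0, 0, 0],
    [0, 0, 0],
    [0, 0, 0],
    [0, 0, 0],
  ],
  jaw=[0.7, 0.7, 0.7, 0.7, 0.7, 0.7, 0.7, 0.7],
)

```text
clock: 3.22
tcp_pos: [549.6, 43.9, 210.0]
eef_rot: [-179.8, 0.0, 90.0]
ft_force: [-0.3, -1.0, 0.4]
width: 0.698
finger_force: 0.0
```

```bash
python3 - <<'E'
from h import *
s=manip.read_state();print(s["tcp_pos"],s["eef_rot"])
im=manip.get_image("wrist");cv2.imwrite("pics/w1.png",im[:,:,::-1])
print([(d["position"],d["conf"]) for d in manip.mark_of("brush","wrist")])
print([(d["position"],d["conf"]) for d in manip.mark_of("box_in","wrist")])
print(move([551,46,70],90))
E
```

```text
[549.56225668  43.87503943 209.99024647] [-1.79813545e+02  3.63571065e-02  8.99561398e+01]
[([550.3, 42.6, 59.6], 0.65), ([355.3, 193.1, 2.0], 0.33)]
[([553.1, 36.1, 64.6], 0.57), ([551.1, 38.5, 4.3], 0.22)]
(array([  3.1,  -1.1, 143.1]), array([ 0.2,  0. , -0.2]))
```

View pics/w1.png

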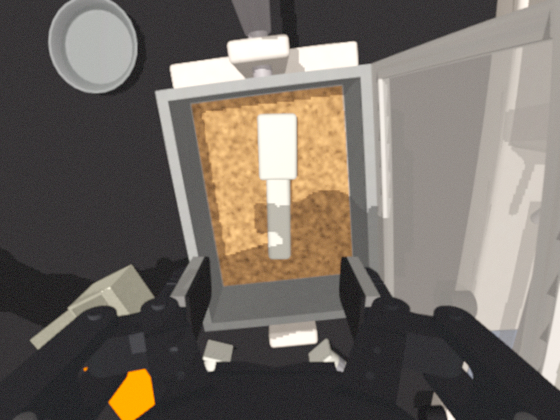

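The wrist view shows the brush handle at px (278,220), centred between the fingers and aligned with the tool x axis.

drive_tool(
  linear=[
    [0, -1, 41],
    [0, -1, 82],
    [0, -1, 115],
    [0, -1, 135],
    [0, -1, 143],
    [0, -1, 143],
    [0, -1, 143],
    [0, -1, 143],
    [0, -1, 143],
    [0, -1, 143],
    [0, -1, 143],
    [0, -1, 143],
  ],
  turn=[
    [0, 0, 0],
    [0, 0, 0],
    [0, 0, 0],
    [0, 0, 0],
    [0, 0, 0],
    [0, 0, 0],
    [0, 0, 0],
    [0, 0, 0],
    [0, 0, 0],
    [0, 0, 0],
    [0, 0, 0],
    [0, 0, 0],
  ],
  jaw=[0.7, 0.7, 0.7, 0.7, 0.7, 0.7, 0.1, 0.1, 0.1, 0.1, 0.1, 0.1],
  grip_force=50,
)

```text
clock: 4.37
tcp_pos: [549.9, 44.3, 68.5]
eef_rot: [179.9, 0.0, 89.9]
ft_force: [-0.2, 0.1, 0.5]
width: 0.1
finger_force: 0.0
```

drive_tool(
  linear=[
    [0, 0, -40],
    [0, 0, -80],
    [0, 0, -120],
    [0, 0, -160],
    [0, 0, -200],
    [0, 0, -220],
    [0, 0, -230],
    [0, 0, -230],
    [0, 0, -230],
  ],
  turn=[
    [0, 0, 0],
    [0, 0, 0],
    [0, 0, 0],
    [0, 0, 0],
    [0, 0, 0],
    [0, 0, 0],
    [0, 0, 0],
    [0, 0, 0],
    [0, 0, 0],
  ],
  jaw=[0.1, 0.1, 0.1, 0.1, 0.1, 0.1, 0.1, 0.1, 0.1],
)

```text
clock: 5.12
tcp_pos: [549.1, 44.2, 296.8]
eef_rot: [-179.9, 0.0, 89.9]
ft_force: [0.0, 0.3, -1.1]
width: 0.104
finger_force: 0.0
```

```bash
python3 - <<'E'
from h import *
s=manip.read_state();print(s["tcp_pos"],s["eef_rot"],s["width"],s["ft_force"])
print([([d["position"]],d["conf"]) for d in manip.mark_of("crank_grip","scene")] if manip.get_image("scene") is not None else 0)
print(move([475,410,300],175))
p0=([475,410,300],[180,0,175])
print(move([475,410,12],175,p0))
E
```

```text
[549.05166415  44.16579736 296.78143635] [-1.79906596e+02  1.98972423e-02  8.99353926e+01] 0.1042529267005752 [ 0.01374143  0.302519   -1.10644925]
[([[532.3, 229.4, 205.1]], 0.75), ([[345.4, -118.3, 4.9]], 0.62)]
(array([366.1, -73.7,  -4.6]), array([ -0.3,  -0.2, -85.1]))
(array([  0.,  -0., 288.]), array([0., 0., 0.]))
```

```bash
python3 - <<'E'
from h import *
a=manip.get_image("wrist");b=manip.get_image("scene")
c=np.hstack([cv2.resize(a,(400,300)),cv2.resize(b[150:300,200:400],(400,300))])
cv2.imwrite("pics/m1.png",c[:,:,::-1])
E
```

```text
(no output)
```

View pics/m1.png

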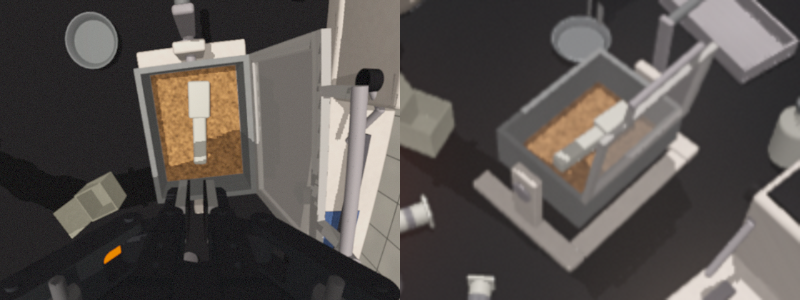

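Both views show the brush still in the box with the fingers shut on nothing. I'll measure why.

```bash
python3 - <<'E'
from h import *
def wproj(X,s):
    p=manip.camera_params("wrist");T=np.array(p["T_tool_cam"])
    R=Ro.from_euler("xyz",s["eef_rot"],degrees=True)
    q=R.inv().apply(np.array(X)-s["tcp_pos"]);q=T[:3,:3].T@(q-T[:3,3])
    d=q[:2]/q[2];d=d*(1+p["k1"]*(d@d));return np.round([d[0]*p["fx"]+p["cx"],d[1]*p["fy"]+p["cy"]])
s=manip.read_state();manip.get_image("wrist");manip.get_image("top")
for c in("wrist","top"):
  print(c,[(d["position"],d["conf"]) for d in manip.mark_of("brush",c)])
for d in manip.outline_of("brush","wrist")[:1]:
    v,u=np.nonzero(d["mask"]);print("brush px",u.min(),u.max(),v.min(),v.max(),u.mean(),v.mean())
for X in([550,-22,89],[550,118,95],[550,44,89],s["tcp_pos"]): print(X,wproj(X,s))
print(manip.camera_params("wrist")["T_tool_cam"])
E
```

```text
wrist [([548.4, 41.0, 62.8], 0.86)]
top [([346.0, -116.1, 2.1], 0.62), ([628.0, -216.9, 13.7], 0.46)]
brush px 262 293 114 230 277.90662760893446 164.06481142438668
[550, -22, 89] [277. 228.]
[550, 118, 95] [277. 111.]
[550, 44, 89] [277. 176.]
[548.40206796  43.82312106 295.62735225] [275. 242.]
[[ 1.87413626e-04 -9.59546655e-01 -2.81549606e-01  7.14989873e+01]
 [ 9.99999980e-01  1.59581886e-04  1.21780875e-04 -1.74927469e-01]
 [-7.19242145e-05 -2.81549624e-01  9.59546666e-01 -1.77873743e+02]
 [ 0.00000000e+00  0.00000000e+00  0.00000000e+00  1.00000000e+00]]
```

drive_tool(
  linear=[
    [0, 0, 40],
    [0, 0, 80],
    [0, 0, 120],
    [0, 0, 160],
    [0, 0, 195],
    [0, 0, 215],
    [0, 0, 226],
    [0, 0, 231],
    [0, 0, 231],
    [0, 0, 231],
  ],
  turn=[
    [0, 0, 0],
    [0, 0, 0],
    [0, 0, 0],
    [0, 0, 0],
    [0, 0, 0],
    [0, 0, 0],
    [0, 0, 0],
    [0, 0, 0],
    [0, 0, 0],
    [0, 0, 0],
  ],
  jaw=[0.6, 0.6, 0.6, 0.6, 0.6, 0.6, 0.6, 0.6, 0.5, 0.45],
  grip_force=40,
)

```text
clock: 6.4
tcp_pos: [550.9, 44.6, 68.4]
eef_rot: [179.8, -0.0, 89.9]
ft_force: [0.6, 0.5, -0.8]
width: 0.447
finger_force: 0.0
```

```bash
python3 - <<'E'
from h import *
s=manip.read_state();print(s["tcp_pos"],s["eef_rot"],s["width"],s["ft_force"],s["finger_force"])
a=manip.get_image("wrist");cv2.imwrite("pics/w2.png",a[:,:,::-1])
E
```

```text
[550.89524233  44.63279183  68.40498674] [ 1.79835846e+02 -2.26455287e-02  8.99284695e+01] 0.4469606693675837 [ 0.57092557  0.52692381 -0.78874237] 0.0
```

View pics/w2.png

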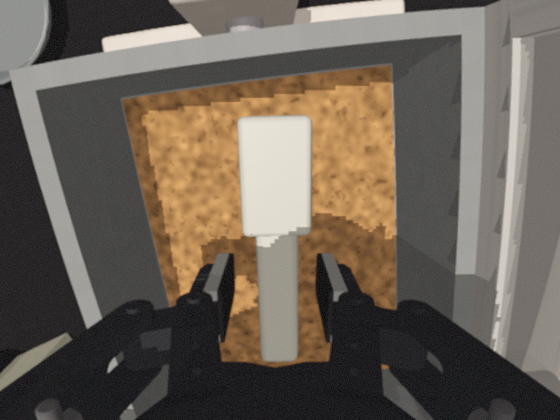

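The handle (px x 258–298) sits between the pads (px x 233 and 318). Close and check before lifting.

drive_tool(
  linear=[
    [0, 0, 3],
    [0, 0, 3],
    [0, 0, 3],
  ],
  turn=[
    [0, 0, 0],
    [0, 0, 0],
    [0, 0, 0],
  ],
  jaw=[0.45, 0.45, 0.2],
  grip_force=40,
)

```text
clock: 6.7
tcp_pos: [550.0, 44.3, 64.6]
eef_rot: [179.9, 0.0, 89.9]
ft_force: [0.4, -1.2, -0.3]
width: 0.325
finger_force: 0.0
```

drive_tool(
  linear=[
    [0, 0, 0],
    [0, 0, 0],
    [0, 0, 0],
  ],
  turn=[
    [0, 0, 0],
    [0, 0, 0],
    [0, 0, 0],
  ],
  jaw=[0.1, 0.1, 0.1],
)

```text
clock: 6.95
tcp_pos: [549.6, 44.2, 64.1]
eef_rot: [180.0, 0.0, 89.9]
ft_force: [-1.8, 0.3, -1.0]
width: 0.102
finger_force: 0.0
```

```bash
python3 - <<'E'
from h import *
a=manip.get_image("wrist");cv2.imwrite("pics/w3.png",a[:,:,::-1])
E
```

```text
(no output)
```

View pics/w3.png

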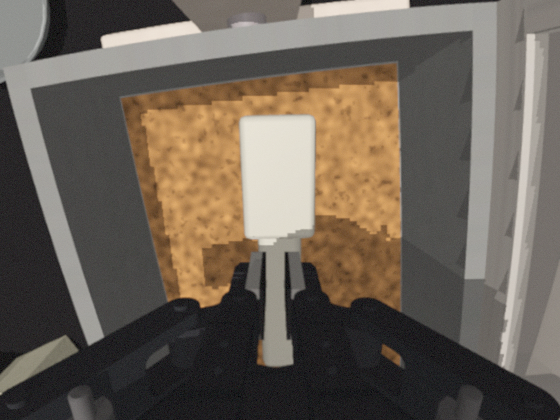

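```bash
cat >>h.py <<'E'
def wproj(X,s):
    p=manip.camera_params("wrist");T=np.array(p["T_tool_cam"])
    R=Ro.from_euler("xyz",s["eef_rot"],degrees=True)
    q=R.inv().apply(np.array(X)-s["tcp_pos"]);q=T[:3,:3].T@(q-T[:3,3])
    d=q[:2]/q[2];d=d*(1+p["k1"]*(d@d));return np.round([d[0]*p["fx"]+p["cx"],d[1]*p["fy"]+p["cy"]])
E
python3 - <<'E'
from h import *
s=manip.read_state();p=manip.camera_params("wrist");print(s["tcp_pos"],s["width"],p["fx"],p["k1"])
for y in(-25,60,113):
  for x in(533,539,561,567): print(x,y,[wproj([x,y,z],s) for z in(70,89.5,95.5)])
for zt in(0,-18.7):  # pad points in tool frame at gap 8.5
  print("pad",zt,[wproj(s["tcp_pos"]+np.array([dx,dy,-zt]),s) for dx in(-4.2,4.2) for dy in(-11,11)])
E
```

```text
[549.52962374  44.24043699  64.03075304] 0.10332495798424769 329.97473124257834 -0.07281788645509994
533 -25 [array([249., 347.]), array([246., 370.]), array([246., 378.])]
539 -25 [array([258., 347.]), array([257., 370.]), array([256., 378.])]
561 -25 [array([293., 347.]), array([295., 370.]), array([296., 378.])]
567 -25 [array([303., 347.]), array([306., 370.]), array([307., 378.])]
533 60 [array([245., 219.]), array([241., 231.]), array([240., 235.])]
539 60 [array([256., 219.]), array([254., 231.]), array([253., 235.])]
561 60 [array([296., 219.]), array([298., 231.]), array([299., 235.])]
567 60 [array([307., 219.]), array([311., 231.]), array([312., 235.])]
533 113 [array([242., 119.]), array([238., 120.]), array([237., 120.])]
539 113 [array([254., 119.]), array([252., 120.]), array([251., 120.])]
561 113 [array([298., 119.]), array([301., 120.]), array([302., 120.])]
567 113 [array([310., 119.]), array([314., 120.]), array([316., 120.])]
pad 0 [array([268., 259.]), array([268., 224.]), array([282., 259.]), array([282., 224.])]
pad -18.7 [array([267., 274.]), array([267., 235.]), array([283., 274.]), array([283., 235.])]
```

```bash
python3 - <<'E'
from h import *
s=manip.read_state()
for d in(0,10,20,30,40,50): print(d,[wproj(s["tcp_pos"]+np.array([-4.4,dy,d]),s) for dy in(-11,11)],[wproj(s["tcp_pos"]+np.array([4.4,dy,d]),s) for dy in(11,)])
im=manip.get_image("wrist");cv2.imwrite("pics/w4.png",cv2.resize(im[220:380,190:370,::-1],None,fx=3.7,fy=3.7,interpolation=cv2.INTER_CUBIC))
E
```

```text
0 [array([268., 259.]), array([267., 224.])] [array([283., 224.])]
10 [array([267., 267.]), array([267., 230.])] [array([283., 230.])]
20 [array([267., 275.]), array([267., 236.])] [array([284., 236.])]
30 [array([266., 284.]), array([266., 244.])] [array([284., 244.])]
40 [array([266., 295.]), array([265., 252.])] [array([285., 252.])]
50 [array([265., 307.]), array([265., 262.])] [array([286., 262.])]
```

View pics/w4.png

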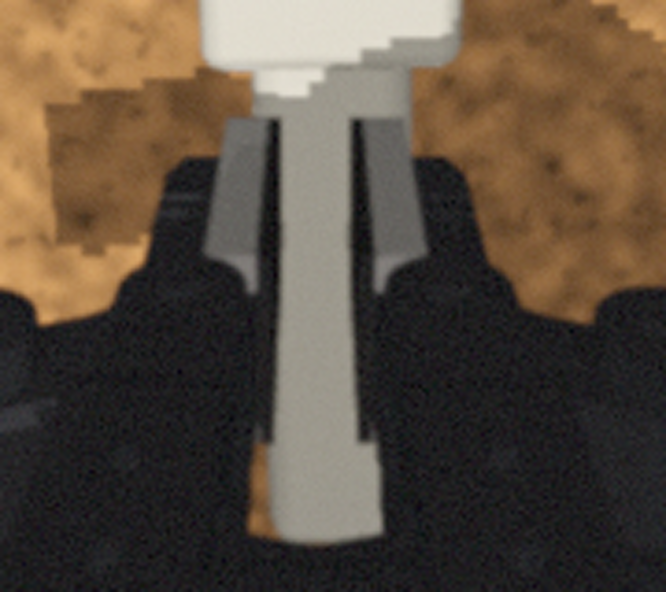

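The close-up shows the pad tips (front edges at row 252) floating above the handle, about 40 mm behind the reported TCP. So the tip really sits around z≈104. I'll open and go lower in small steps while watching the force.

drive_tool(
  linear=[
    [0, 0, 0],
    [0, 0, 0],
    [0, 0, 0],
    [0, 0, 5],
    [0, 0, 10],
    [0, 0, 15],
    [0, 0, 20],
    [0, 0, 25],
    [0, 0, 25],
    [0, 0, 25],
  ],
  turn=[
    [0, 0, 0],
    [0, 0, 0],
    [0, 0, 0],
    [0, 0, 0],
    [0, 0, 0],
    [0, 0, 0],
    [0, 0, 0],
    [0, 0, 0],
    [0, 0, 0],
    [0, 0, 0],
  ],
  jaw=[0.5, 0.5, 0.5, 0.5, 0.5, 0.5, 0.5, 0.5, 0.5, 0.5],
)

```text
clock: 7.88
tcp_pos: [549.0, 44.2, 38.3]
eef_rot: [-179.9, 0.0, 89.9]
ft_force: [-1.1, -0.3, 1.5]
width: 0.498
finger_force: 0.0
```

drive_tool(
  linear=[
    [0, 0, 2],
    [0, 0, 4],
    [0, 0, 6],
    [0, 0, 6],
    [0, 0, 6],
    [0, 0, 6],
  ],
  turn=[
    [0, 0, 0],
    [0, 0, 0],
    [0, 0, 0],
    [0, 0, 0],
    [0, 0, 0],
    [0, 0, 0],
  ],
  jaw=[0.5, 0.5, 0.2, 0.1, 0.1, 0.1],
)

```text
clock: 8.38
tcp_pos: [549.3, 44.2, 32.9]
eef_rot: [-180.0, 0.0, 89.9]
ft_force: [0.7, 0.5, -0.6]
width: 0.248
finger_force: 39.8
```

Gripped: width 0.248 is about 21 mm, with 40 N on the pads. Lift, then carry to the tray.

drive_tool(
  linear=[
    [0, 0, -20],
    [0, 0, -50],
    [0, 0, -90],
    [0, 0, -130],
    [0, 0, -170],
    [0, 0, -210],
    [0, 0, -235],
    [0, 0, -240],
    [0, 0, -240],
  ],
  turn=[
    [0, 0, 0],
    [0, 0, 0],
    [0, 0, 0],
    [0, 0, 0],
    [0, 0, 0],
    [0, 0, 0],
    [0, 0, 0],
    [0, 0, 0],
    [0, 0, 0],
  ],
  jaw=[0.1, 0.1, 0.1, 0.1, 0.1, 0.1, 0.1, 0.1, 0.1],
  grip_force=60,
)

```text
clock: 9.13
tcp_pos: [550.6, 44.8, 275.0]
eef_rot: [179.7, -0.0, 89.9]
ft_force: [-0.4, 0.1, -1.6]
width: 0.244
finger_force: 60.3
```

```bash
python3 - <<'E'
from h import *
s=manip.read_state();print(s["tcp_pos"],s["eef_rot"],s["width"],s["finger_force"],s["qpos"])
print(move([476,411,s["tcp_pos"][2]],175))
E
```

```text
[550.56547154  44.78561366 275.04311482] [ 1.79744772e+02 -2.00464937e-02  8.99348403e+01] 0.2442481155162883 60.301008224487305 [ 18.99154616  19.73677805 -35.77543628  76.43254145  11.44828047
  87.13955446 -15.74861527]
(array([ 3.661e+02, -7.500e+01, -2.000e-01]), array([  0.2,   0.2, -85.1]))
```

drive_tool(
  linear=[
    [30, -6, 0],
    [60, -12, 0],
    [90, -18, 0],
    [120, -25, 0],
    [150, -31, 0],
    [180, -37, 0],
    [215, -44, 0],
    [245, -50, 0],
    [275, -56, 0],
    [305, -62, 0],
    [335, -69, 0],
    [366, -75, 0],
  ],
  turn=[
    [0, 0, -7],
    [0, 0, -14],
    [0, 0, -21],
    [0, 0, -28],
    [0, 0, -35],
    [0, 0, -42],
    [0, 0, -49],
    [0, 0, -56],
    [0, 0, -63],
    [0, 0, -70],
    [0, 0, -77],
    [0, 0, -85],
  ],
  jaw=[0.1, 0.1, 0.1, 0.1, 0.1, 0.1, 0.1, 0.1, 0.1, 0.1, 0.1, 0.1],
)

```text
clock: 10.13
tcp_pos: [473.9, 410.4, 269.9]
eef_rot: [-179.7, -0.2, 174.5]
ft_force: [0.6, -1.1, 0.1]
width: 0.241
finger_force: 64.4
```

drive_tool(
  linear=[
    [0, 0, 0],
    [0, 0, 0],
    [0, 0, 40],
    [0, 0, 80],
    [0, 0, 120],
    [0, 0, 160],
    [0, 0, 160],
  ],
  turn=[
    [0, 0, 0],
    [0, 0, 0],
    [0, 0, 0],
    [0, 0, 0],
    [0, 0, 0],
    [0, 0, 0],
    [0, 0, 0],
  ],
  jaw=[0.1, 0.1, 0.1, 0.1, 0.1, 0.1, 0.1],
)

```text
clock: 10.72
tcp_pos: [471.8, 401.1, 102.0]
eef_rot: [-179.0, -0.6, 174.0]
ft_force: [-0.8, -2.9, -3.3]
width: 0.241
finger_force: 64.4
```

```bash
python3 - <<'E'
from h import *
s=manip.read_state();print(s["tcp_pos"],s["eef_rot"],s["width"],s["finger_force"],s["qpos"])
im=manip.get_image("wrist");cv2.imwrite("pics/w5.png",im[:,:,::-1])
print([(d["position"],d["conf"]) for d in manip.mark_of("tray","wrist")],[(d["position"],d["conf"]) for d in manip.mark_of("brush","wrist")])
E
```

```text
[471.81067466 401.10309607 101.99805386] [-178.95271926   -0.60754155  173.95888095] 0.2408756350304204 64.4273042678833 [-11.38777964  39.89942027 -51.47764158  80.07514066  31.09802779
  76.04344331  19.65685149]
[] [([467.1, 397.1, 131.9], 0.95)]
```

View pics/w5.png

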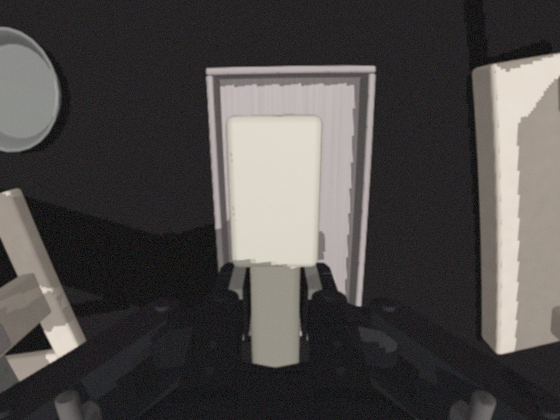

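The wrist view shows the tray (px x 210–370, y 70–300) with the brush head (230–320) above it, aligned and slightly left of centre. The measured y lags by 9 mm, so I'll settle and recheck.

drive_tool(
  linear=[
    [0, 0, 0],
    [0, 0, 0],
    [0, 0, 0],
  ],
  turn=[
    [0, 0, 0],
    [0, 0, 0],
    [0, 0, 0],
  ],
  jaw=[0.1, 0.1, 0.1],
)

```text
clock: 11.12
tcp_pos: [475.9, 411.8, 115.7]
eef_rot: [179.8, 0.2, 174.1]
ft_force: [-0.4, 0.7, -0.7]
width: 0.239
finger_force: 64.4
```

drive_tool(
  linear=[
    [0, 0, 30],
    [0, 0, 60],
    [0, 0, 90],
    [0, 0, 110],
    [0, 0, 122],
    [0, 0, 130],
    [0, 0, 135],
    [0, 0, 138],
    [0, 0, 138],
    [0, 0, 138],
  ],
  turn=[
    [0, 0, 0],
    [0, 0, 0],
    [0, 0, 0],
    [0, 0, 0],
    [0, 0, 0],
    [0, 0, 0],
    [0, 0, 0],
    [0, 0, 0],
    [0, 0, 0],
    [0, 0, 0],
  ],
  jaw=[0.1, 0.1, 0.1, 0.1, 0.1, 0.1, 0.1, 0.1, 0.1, 0.1],
)

```text
clock: 11.95
tcp_pos: [475.6, 411.3, -23.8]
eef_rot: [179.9, 0.1, 174.1]
ft_force: [0.6, -0.5, -1.7]
width: 0.242
finger_force: 64.5
```

drive_tool(
  linear=[
    [0, 0, 3],
    [0, 0, 3],
    [0, 0, 3],
    [0, 0, 3],
    [0, 0, -30],
    [0, 0, -70],
    [0, 0, -110],
    [0, 0, -150],
    [0, 0, -190],
    [0, 0, -230],
    [0, 0, -270],
    [0, 0, -270],
  ],
  turn=[
    [0, 0, 0],
    [0, 0, 0],
    [0, 0, 0],
    [0, 0, 0],
    [0, 0, 0],
    [0, 0, 0],
    [0, 0, 0],
    [0, 0, 0],
    [0, 0, 0],
    [0, 0, 0],
    [0, 0, 0],
    [0, 0, 0],
  ],
  jaw=[0.5, 0.5, 0.5, 0.5, 0.5, 0.5, 0.5, 0.5, 0.5, 0.5, 0.5, 0.5],
)

```text
clock: 12.95
tcp_pos: [476.5, 414.8, 255.0]
eef_rot: [179.2, 0.5, 174.1]
ft_force: [-0.2, 2.0, 1.0]
width: 0.502
finger_force: 0.0
```

```bash
python3 - <<'E'
from h import *
for s in spools(): print(*s)
print([(d["position"],d["conf"]) for d in manip.mark_of("brush","top")])
for d in manip.outline_of("brush","top")[:1]: print(rect(d["mask"],"top",30))
manip.get_image("scene")
print([(np.round(d["position"]),d["conf"]) for d in manip.mark_of("spool0","scene")])
s=manip.read_state();print(s["tcp_pos"],s["eef_rot"])
E
```

```text
[ 453. -472.] [68. 31.] -64.9 [108.  62. 126.] 0.83
[ 630. -217.] [68. 34.] -43.2 [186. 188. 172.] 0.81
[ 463. -220.] [65. 32.] 73.6 [186. 188. 173.] 0.68
[ 694. -319.] [73. 38.] -59.3 [183. 111. 126.] 0.68
[ 592. -380.] [60. 36.] 22.5 [191. 193. 178.] 0.63
[ 442. -370.] [68. 36.] 65.5 [177. 179. 164.] 0.59
[715.  76.] [272. 115.] -83.0 [134. 133. 125.] 0.17
[([473.3, 413.4, 3.5], 0.74)]
(array([476., 413.]), array([133.,  44.]), -2.2)
[(array([ 697., -323.,   17.]), 0.91), (array([ 455., -473.,   17.]), 0.78), (array([ 447., -375.,   14.]), 0.72), (array([ 629., -222.,   14.]), 0.65), (array([ 464., -224.,   18.]), 0.62), (array([ 590., -384.,   15.]), 0.6), (array([476., 419.,  -0.]), 0.41)]
[474.58505975 409.30437114 242.87638934] [-1.79817991e+02 -1.09480668e-01  1.74094171e+02]
```

```bash
cat >>h.py <<'E'
def chain(pts):
    """print moves for successive (x,y,z,yaw) from the current pose"""
    st=None
    for p in pts:
        print(p,*[list(v) for v in move(p[:3],p[3],st)]);st=(np.array(p[:3],float),[180,0,p[3]])
E
python3 - <<'E'
from h import *
chain([(463,-222,243,74),(463,-222,10,74),(463,-222,-32,74),(463,-222,130,74),(579,89,130,96.5),(579,89,38,96.5)])
E
```

```text
(463, -222, 243, 74) [np.float64(-53.4), np.float64(-629.1), np.float64(1.8)] [np.float64(-0.2), np.float64(0.1), np.float64(100.1)]
(463, -222, 10, 74) [np.float64(0.0), np.float64(-0.0), np.float64(233.0)] [np.float64(0.0), np.float64(0.0), np.float64(0.0)]
(463, -222, -32, 74) [np.float64(0.0), np.float64(-0.0), np.float64(42.0)] [np.float64(0.0), np.float64(0.0), np.float64(0.0)]
(463, -222, 130, 74) [np.float64(0.0), np.float64(0.0), np.float64(-162.0)] [np.float64(0.0), np.float64(0.0), np.float64(0.0)]
(579, 89, 130, 96.5) [np.float64(330.9), np.float64(25.8), np.float64(0.0)] [np.float64(0.0), np.float64(0.0), np.float64(-22.5)]
(579, 89, 38, 96.5) [np.float64(0.0), np.float64(-0.0), np.float64(92.0)] [np.float64(0.0), np.float64(0.0), np.float64(0.0)]
```

drive_tool(
  linear=[
    [-4, -41, 2],
    [-7, -82, 2],
    [-10, -123, 2],
    [-14, -164, 2],
    [-17, -205, 2],
    [-20, -246, 2],
    [-24, -287, 2],
    [-27, -328, 2],
    [-30, -369, 2],
    [-34, -405, 2],
    [-37, -435, 2],
    [-40, -460, 2],
  ],
  turn=[
    [0, 0, 7],
    [0, 0, 14],
    [0, 0, 21],
    [0, 0, 28],
    [0, 0, 35],
    [0, 0, 42],
    [0, 0, 49],
    [0, 0, 56],
    [0, 0, 63],
    [0, 0, 70],
    [0, 0, 77],
    [0, 0, 84],
  ],
  jaw=[0.7, 0.7, 0.7, 0.7, 0.7, 0.7, 0.7, 0.7, 0.7, 0.7, 0.7, 0.7],
)

```text
clock: 14.25
tcp_pos: [465.8, -55.1, 241.5]
eef_rot: [-179.8, 0.0, 89.5]
ft_force: [0.2, 0.3, 1.3]
width: 0.703
finger_force: 0.0
```

```bash
python3 - <<'E'
from h import *
s=manip.read_state();print(s["tcp_pos"],s["eef_rot"],s["qpos"])
chain([(463,-222,150,74)])
E
```

```text
[465.79457955 -55.10672395 241.4968614 ] [-1.79820348e+02  4.93846666e-02  8.94988298e+01] [ 36.02381174   9.71205536 -36.2766916   92.36386559   5.86596168
  80.01269923  -1.39938959]
(463, -222, 150, 74) [np.float64(-166.8), np.float64(-1.0), np.float64(91.6)] [np.float64(-0.2), np.float64(0.1), np.float64(15.5)]
```

drive_tool(
  linear=[
    [-40, 0, 20],
    [-80, 0, 40],
    [-120, 0, 70],
    [-150, -1, 100],
    [-165, -1, 120],
    [-167, -1, 135],
    [-167, -1, 141],
    [-167, -1, 141],
    [-167, -1, 141],
  ],
  turn=[
    [0, 0, 5],
    [0, 0, 10],
    [0, 0, 15],
    [0, 0, 15.5],
    [0, 0, 15.5],
    [0, 0, 15.5],
    [0, 0, 15.5],
    [0, 0, 15.5],
    [0, 0, 15.5],
  ],
  jaw=[0.7, 0.7, 0.7, 0.7, 0.7, 0.7, 0.7, 0.7, 0.7],
)

```text
clock: 15.0
tcp_pos: [467.0, -216.6, 102.0]
eef_rot: [-180.0, -0.1, 74.7]
ft_force: [0.5, 0.0, 0.7]
width: 0.7
finger_force: 0.0
```

```bash
cat >>h.py <<'E'
def wplane(uv,s,z):
    p=manip.camera_params("wrist");T=np.array(p["T_tool_cam"]);uv=np.asarray(uv,float).reshape(-1,2)
    d=(uv-[p["cx"],p["cy"]])/[p["fx"],p["fy"]];q=d.copy()
    for _ in range(20): q=d/(1+p["k1"]*(q**2).sum(1,keepdims=True))
    R=Ro.from_euler("xyz",s["eef_rot"],degrees=True).as_matrix()
    r=np.c_[q,np.ones(len(q))]@(R@T[:3,:3]).T;c=R@T[:3,3]+s["tcp_pos"]
    return (c+r*((z-c[2])/r[:,2])[:,None])[:,:2]
def wspool():
    s=manip.read_state();im=manip.get_image("wrist");print("tcp",np.round(s["tcp_pos"],1),round(s["eef_rot"][2],1))
    for d in manip.outline_of("spool0","wrist"):
        v,u=np.nonzero(d["mask"]);P=wplane(np.c_[u,v],s,22).astype(np.float32);c,sz,a=cv2.minAreaRect(P)
        if sz[0]<sz[1]: sz=sz[::-1];a+=90
        print("rect",np.round(c),np.round(sz),round((a+90)%180-90,1),"px",u.mean().round(),v.mean().round(),im[d["mask"]].mean(0).round(),round(d["conf"],2))
    print("mark",[(d["position"],round(d["conf"],2)) for d in manip.mark_of("spool0","wrist")])
    return im
E
python3 - <<'E'
from h import *
im=wspool();cv2.imwrite("pics/w6.png",im[:,:,::-1])
E
```

```text
tcp [ 467.  -216.6  102. ] 74.7
rect [ 630. -219.] [79. 40.] -43.1 px 471.0 156.0 [201. 196. 186.] 0.95
rect [ 453. -356.] [53. 42.] 65.7 px 298.0 343.0 [182. 178. 167.] 0.94
rect [ 463. -223.] [69. 37.] 74.8 px 272.0 212.0 [179. 175. 166.] 0.78
rect [ 692. -318.] [87. 44.] -56.6 px 539.0 241.0 [195. 123. 141.] 0.59
rect [ 609. -356.] [33.  8.] -58.0 px 463.0 305.0 [145. 141. 131.] 0.52
mark [([624.8, -218.0, 20.1], 0.78), ([692.9, -320.0, 17.2], 0.66), ([462.2, -221.5, 14.9], 0.59), ([441.3, -376.3, 20.1], 0.58)]
```

View pics/w6.png

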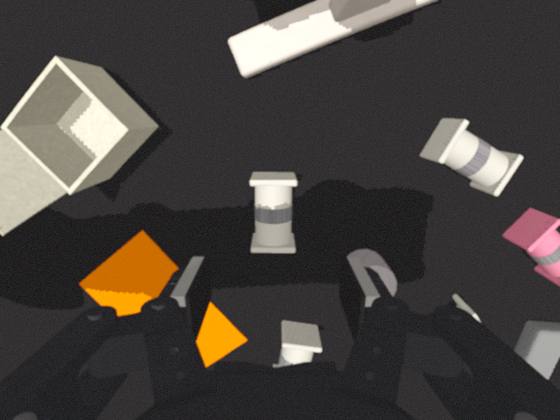

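The wrist view shows the target spool at px (272,212), lined up with the tool. Settle, then descend.

drive_tool(
  linear=[
    [0, 0, 30],
    [0, 0, 60],
    [0, 0, 60],
    [0, 0, 60],
    [0, 0, 60],
  ],
  turn=[
    [0, 0, 0],
    [0, 0, 0],
    [0, 0, 0],
    [0, 0, 0],
    [0, 0, 0],
  ],
  jaw=[0.7, 0.7, 0.7, 0.7, 0.7],
)

```text
clock: 15.57
tcp_pos: [468.2, -218.4, 43.8]
eef_rot: [179.8, 0.0, 74.6]
ft_force: [0.7, 0.2, 1.0]
width: 0.703
finger_force: 0.0
```

drive_tool(
  linear=[
    [-5, -4, 0],
    [-5, -4, 30],
    [-5, -4, 55],
    [-5, -4, 68],
    [-5, -4, 74],
    [-5, -4, 76],
    [-5, -4, 76],
    [-5, -4, 76],
    [-5, -4, 76],
    [-5, -4, 76],
    [-5, -4, 76],
  ],
  turn=[
    [0, 0, 0],
    [0, 0, 0],
    [0, 0, 0],
    [0, 0, 0],
    [0, 0, 0],
    [0, 0, 0],
    [0, 0, 0],
    [0, 0, 0],
    [0, 0, 0],
    [0, 0, 0],
    [0, 0, 0],
  ],
  jaw=[0.7, 0.7, 0.7, 0.7, 0.7, 0.7, 0.2, 0.2, 0.2, 0.2, 0.2],
  grip_force=50,
)

```text
clock: 16.48
tcp_pos: [463.1, -222.8, -32.3]
eef_rot: [179.8, 0.1, 74.6]
ft_force: [-1.0, 0.2, 6.9]
width: 0.334
finger_force: 49.4
```

drive_tool(
  linear=[
    [0, 0, -20],
    [0, 0, -50],
    [0, 0, -90],
    [0, 0, -130],
    [0, 0, -158],
    [0, 0, -162],
    [0, 0, -162],
  ],
  turn=[
    [0, 0, 0],
    [0, 0, 0],
    [0, 0, 0],
    [0, 0, 0],
    [0, 0, 0],
    [0, 0, 0],
    [0, 0, 0],
  ],
  jaw=[0.2, 0.2, 0.2, 0.2, 0.2, 0.2, 0.2],
)

```text
clock: 17.07
tcp_pos: [463.3, -222.8, 130.7]
eef_rot: [179.7, 0.1, 74.6]
ft_force: [-1.6, 0.9, -0.5]
width: 0.335
finger_force: 49.5
```

drive_tool(
  linear=[
    [35, 3, 0],
    [75, 6, 0],
    [115, 9, 0],
    [155, 12, 0],
    [195, 15, 0],
    [235, 18, 0],
    [275, 21, 0],
    [310, 24, 0],
    [331, 25, 0],
    [331, 25, 0],
    [331, 25, 0],
    [331, 25, 0],
  ],
  turn=[
    [0, 0, -3],
    [0, 0, -6],
    [0, 0, -9],
    [0, 0, -12],
    [0, 0, -15],
    [0, 0, -18],
    [0, 0, -20],
    [0, 0, -22],
    [0, 0, -22],
    [0, 0, -22],
    [0, 0, -22],
    [0, 0, -22],
  ],
  jaw=[0.2, 0.2, 0.2, 0.2, 0.2, 0.2, 0.2, 0.2, 0.2, 0.2, 0.2, 0.2],
)

```text
clock: 18.07
tcp_pos: [572.3, 88.7, 126.0]
eef_rot: [-179.8, 0.1, 96.5]
ft_force: [-0.2, -0.5, -0.5]
width: 0.334
finger_force: 49.5
```

```bash
python3 - <<'E'
from h import *
s=manip.read_state();print(s["width"],s["finger_force"])
chain([(579,89,40,96.5),(579,89,130,96.5),(629.5,-220,130,140),(629.5,-220,40,140)])
wspool(); print([(d["position"],round(d["conf"],2)) for d in manip.mark_of("box_in","wrist")])
E
```

```text
0.33357748364559525 49.50815498828888
(579, 89, 40, 96.5) [np.float64(-0.3), np.float64(7.1), np.float64(86.0)] [np.float64(-0.2), np.float64(0.1), np.float64(0.0)]
(579, 89, 130, 96.5) [np.float64(0.0), np.float64(0.0), np.float64(-90.0)] [np.float64(0.0), np.float64(0.0), np.float64(0.0)]
(629.5, -220, 130, 140) [np.float64(-312.7), np.float64(15.2), np.float64(0.0)] [np.float64(0.0), np.float64(0.0), np.float64(-43.5)]
(629.5, -220, 40, 140) [np.float64(0.0), np.float64(-0.0), np.float64(90.0)] [np.float64(0.0), np.float64(0.0), np.float64(0.0)]
tcp [572.3  88.7 126. ] 96.5
rect [582.  -7.] [175.  92.] -83.4 px 275.0 283.0 [166. 162. 152.] 0.67
mark []
[]
```

drive_tool(
  linear=[
    [0, 7, 0],
    [0, 7, 20],
    [0, 7, 45],
    [0, 7, 65],
    [0, 7, 78],
    [0, 7, 84],
    [0, 7, 86],
    [0, 7, 86],
    [0, 7, 86],
  ],
  turn=[
    [0, 0, 0],
    [0, 0, 0],
    [0, 0, 0],
    [0, 0, 0],
    [0, 0, 0],
    [0, 0, 0],
    [0, 0, 0],
    [0, 0, 0],
    [0, 0, 0],
  ],
  jaw=[0.2, 0.2, 0.2, 0.2, 0.2, 0.2, 0.2, 0.2, 0.2],
)

```text
clock: 19.02
tcp_pos: [583.2, 90.5, 43.9]
eef_rot: [179.7, 0.0, 96.5]
ft_force: [-1.4, -1.1, 5.5]
width: 0.332
finger_force: 52.3
```

drive_tool(
  linear=[
    [0, -3, 4],
    [0, -3, 4],
    [0, -3, 4],
    [0, -3, 4],
    [0, -3, 4],
    [0, -3, 4],
    [0, -3, -20],
    [0, -3, -50],
    [0, -3, -86],
    [0, -3, -86],
  ],
  turn=[
    [0, 0, 0],
    [0, 0, 0],
    [0, 0, 0],
    [0, 0, 0],
    [0, 0, 0],
    [0, 0, 0],
    [0, 0, 0],
    [0, 0, 0],
    [0, 0, 0],
    [0, 0, 0],
  ],
  jaw=[0.2, 0.2, 0.43, 0.43, 0.45, 0.45, 0.45, 0.45, 0.45, 0.45],
)

```text
clock: 19.85
tcp_pos: [583.4, 92.3, 136.1]
eef_rot: [179.1, -0.1, 96.5]
ft_force: [1.4, 1.2, 1.8]
width: 0.449
finger_force: 0.0
```

drive_tool(
  linear=[
    [-35, 2, 0],
    [-75, 4, 0],
    [-115, 6, 0],
    [-155, 8, 0],
    [-195, 10, 0],
    [-235, 12, 0],
    [-270, 13, 0],
    [-300, 14, 0],
    [-313, 15, 0],
    [-313, 15, 0],
    [-313, 15, 0],
    [-313, 15, 0],
  ],
  turn=[
    [0, 0, -5],
    [0, 0, -10],
    [0, 0, -15],
    [0, 0, -20],
    [0, 0, -25],
    [0, 0, -30],
    [0, 0, -35],
    [0, 0, -40],
    [0, 0, -43.5],
    [0, 0, -43.5],
    [0, 0, -43.5],
    [0, 0, -43.5],
  ],
  jaw=[0.7, 0.7, 0.7, 0.7, 0.7, 0.7, 0.7, 0.7, 0.7, 0.7, 0.7, 0.7],
)

```text
clock: 20.85
tcp_pos: [628.6, -215.8, 128.2]
eef_rot: [179.9, -0.1, 140.1]
ft_force: [0.5, -0.0, 0.7]
width: 0.699
finger_force: 0.0
```

```bash
python3 - <<'E'
from h import *
for q in spools("top"): print(*q)
wspool()
chain([(629,-220,0,138)])
E
```

```text
[591.  98.] [71. 40.] -87.3 [192. 190. 172.] 0.8
[ 455. -475.] [67. 33.] -63.6 [113.  66. 131.] 0.63
[ 631. -216.] [68. 32.] -43.0 [163. 165. 151.] 0.59
tcp [ 628.7 -215.3  128.4] 140.3
rect [ 591. -383.] [66. 60.] 21.7 px 118.0 273.0 [173. 169. 159.] 0.89
rect [ 695. -320.] [81. 37.] -56.3 px 236.0 310.0 [159.  95. 110.] 0.85
rect [ 449. -361.] [66. 39.] 65.3 px 27.0 149.0 [146. 142. 134.] 0.66
rect [ 630. -220.] [69. 37.] -42.7 px 272.0 200.0 [168. 164. 155.] 0.58
mark [([692.9, -316.3, 23.0], 0.75), ([627.1, -219.0, 22.4], 0.62)]
(629, -220, 0, 138) [np.float64(-2.5), np.float64(-2.3), np.float64(128.4)] [np.float64(0.0), np.float64(0.0), np.float64(2.2)]
```

drive_tool(
  linear=[
    [-3, -2, 30],
    [-3, -2, 65],
    [-3, -2, 95],
    [-3, -2, 110],
    [-3, -2, 115],
    [-3, -2, 115],
    [-3, -2, 115],
  ],
  turn=[
    [0, 0, 2.5],
    [0, 0, 2.5],
    [0, 0, 2.5],
    [0, 0, 2.5],
    [0, 0, 2.5],
    [0, 0, 2.5],
    [0, 0, 2.5],
  ],
  jaw=[0.7, 0.7, 0.7, 0.7, 0.7, 0.7, 0.7],
)

```text
clock: 21.68
tcp_pos: [630.3, -221.5, 14.2]
eef_rot: [179.9, 0.1, 137.6]
ft_force: [1.0, -0.8, 0.6]
width: 0.697
finger_force: 0.0
```

```bash
python3 - <<'E'
from h import *
chain([(629.5,-219.5,-32,137.5)])
E
```

```text
(629.5, -219.5, -32, 137.5) [np.float64(2.0), np.float64(0.8), np.float64(46.2)] [np.float64(0.1), np.float64(0.1), np.float64(0.1)]
```

drive_tool(
  linear=[
    [2, 1, 25],
    [2, 1, 40],
    [2, 1, 46],
    [2, 1, 46],
    [2, 1, 46],
    [2, 1, 46],
    [2, 1, 46],
    [2, 1, 46],
    [2, 1, 46],
    [2, 1, 46],
  ],
  turn=[
    [0, 0, 0],
    [0, 0, 0],
    [0, 0, 0],
    [0, 0, 0],
    [0, 0, 0],
    [0, 0, 0],
    [0, 0, 0],
    [0, 0, 0],
    [0, 0, 0],
    [0, 0, 0],
  ],
  jaw=[0.7, 0.7, 0.7, 0.7, 0.7, 0.2, 0.2, 0.2, 0.2, 0.2],
)

```text
clock: 22.52
tcp_pos: [629.7, -220.0, -31.6]
eef_rot: [179.9, 0.1, 137.6]
ft_force: [0.3, 0.1, 3.6]
width: 0.334
finger_force: 49.7
```

drive_tool(
  linear=[
    [0, 0, -20],
    [0, 0, -50],
    [0, 0, -90],
    [0, 0, -130],
    [0, 0, -158],
    [0, 0, -165],
    [0, 0, -165],
    [0, 0, -165],
  ],
  turn=[
    [0, 0, 0],
    [0, 0, 0],
    [0, 0, 0],
    [0, 0, 0],
    [0, 0, 0],
    [0, 0, 0],
    [0, 0, 0],
    [0, 0, 0],
  ],
  jaw=[0.2, 0.2, 0.2, 0.2, 0.2, 0.2, 0.2, 0.2],
)

```text
clock: 23.18
tcp_pos: [627.6, -219.8, 130.6]
eef_rot: [-179.9, -0.1, 137.6]
ft_force: [-0.8, 0.4, -2.1]
width: 0.334
finger_force: 49.5
```

```bash
python3 - <<'E'
from h import *
print(manip.read_state()["width"])
chain([(590,-11,130,96.5),(590,-11,38,96.5),(590,-11,130,96.5),(591,-382,130,24)])
E
```

```text
0.3342538611675363
(590, -11, 130, 96.5) [np.float64(168.6), np.float64(128.8), np.float64(0.7)] [np.float64(-0.1), np.float64(-0.1), np.float64(41.1)]
(590, -11, 38, 96.5) [np.float64(0.0), np.float64(-0.0), np.float64(92.0)] [np.float64(0.0), np.float64(0.0), np.float64(0.0)]
(590, -11, 130, 96.5) [np.float64(0.0), np.float64(0.0), np.float64(-92.0)] [np.float64(0.0), np.float64(0.0), np.float64(0.0)]
(591, -382, 130, 24) [np.float64(-368.7), np.float64(-41.0), np.float64(-0.0)] [np.float64(-0.0), np.float64(-0.0), np.float64(72.5)]
```

drive_tool(
  linear=[
    [35, 9, 0],
    [70, 17, 0],
    [95, 45, 0],
    [120, 75, 0],
    [145, 103, 0],
    [165, 125, 0],
    [169, 129, 0],
    [169, 129, 0],
    [169, 129, 0],
    [169, 129, 0],
  ],
  turn=[
    [0, 0, 7],
    [0, 0, 14],
    [0, 0, 21],
    [0, 0, 28],
    [0, 0, 35],
    [0, 0, 41],
    [0, 0, 41],
    [0, 0, 41],
    [0, 0, 41],
    [0, 0, 41],
  ],
  jaw=[0.2, 0.2, 0.2, 0.2, 0.2, 0.2, 0.2, 0.2, 0.2, 0.2],
)

```text
clock: 24.02
tcp_pos: [589.8, -13.6, 130.0]
eef_rot: [-179.8, 0.1, 96.4]
ft_force: [0.0, -1.2, -0.3]
width: 0.334
finger_force: 49.6
```

```bash
python3 - <<'E'
from h import *
print(manip.read_state()["width"])
chain([(588,-11,38,96.5)])
E
```

```text
0.3344301936259697
(588, -11, 38, 96.5) [np.float64(2.9), np.float64(-1.2), np.float64(92.0)] [np.float64(-0.2), np.float64(0.1), np.float64(-0.1)]
```

drive_tool(
  linear=[
    [2, -1, 25],
    [2, -1, 50],
    [2, -1, 70],
    [2, -1, 82],
    [2, -1, 88],
    [2, -1, 91],
    [2, -1, 91],
    [2, -1, 91],
  ],
  turn=[
    [0, 0, 0],
    [0, 0, 0],
    [0, 0, 0],
    [0, 0, 0],
    [0, 0, 0],
    [0, 0, 0],
    [0, 0, 0],
    [0, 0, 0],
  ],
  jaw=[0.2, 0.2, 0.2, 0.2, 0.2, 0.2, 0.2, 0.2],
)

```text
clock: 24.68
tcp_pos: [590.6, -8.8, 42.0]
eef_rot: [179.9, 0.0, 96.6]
ft_force: [-0.2, 0.2, -1.1]
width: 0.332
finger_force: 49.7
```

drive_tool(
  linear=[
    [0, 0, 5],
    [0, 0, 5],
    [0, 0, 5],
    [0, 0, 5],
    [0, 0, 5],
    [0, 0, 5],
    [0, 0, 5],
    [0, 0, -20],
    [0, 0, -50],
    [0, 0, -85],
    [0, 0, -90],
    [0, 0, -90],
  ],
  turn=[
    [0, 0, 0],
    [0, 0, 0],
    [0, 0, 0],
    [0, 0, 0],
    [0, 0, 0],
    [0, 0, 0],
    [0, 0, 0],
    [0, 0, 0],
    [0, 0, 0],
    [0, 0, 0],
    [0, 0, 0],
    [0, 0, 0],
  ],
  jaw=[0.2, 0.2, 0.2, 0.43, 0.45, 0.45, 0.45, 0.45, 0.45, 0.45, 0.45, 0.45],
)

```text
clock: 25.68
tcp_pos: [592.9, -7.8, 135.6]
eef_rot: [179.4, 0.1, 96.6]
ft_force: [0.0, -0.7, -0.3]
width: 0.449
finger_force: 0.0
```

drive_tool(
  linear=[
    [-32, -4, 0],
    [-64, -7, 0],
    [-96, -10, 0],
    [-130, -14, 0],
    [-165, -18, 0],
    [-200, -22, 0],
    [-235, -26, 0],
    [-270, -30, 0],
    [-305, -34, 0],
    [-340, -38, 0],
    [-369, -41, 0],
    [-369, -41, 0],
  ],
  turn=[
    [0, 0, 7],
    [0, 0, 14],
    [0, 0, 21],
    [0, 0, 28],
    [0, 0, 35],
    [0, 0, 42],
    [0, 0, 49],
    [0, 0, 56],
    [0, 0, 63],
    [0, 0, 69],
    [0, 0, 72],
    [0, 0, 72],
  ],
  jaw=[0.7, 0.7, 0.7, 0.7, 0.7, 0.7, 0.7, 0.7, 0.7, 0.7, 0.7, 0.7],
)

```text
clock: 26.68
tcp_pos: [586.8, -390.5, 128.5]
eef_rot: [179.7, 0.4, 23.9]
ft_force: [-0.9, -2.3, -0.1]
width: 0.703
finger_force: 0.0
```

drive_tool(
  linear=[
    [0, 0, 0],
    [0, 0, 0],
    [0, 0, 0],
  ],
  turn=[
    [0, 0, 0],
    [0, 0, 0],
    [0, 0, 0],
  ],
  jaw=[0.7, 0.7, 0.7],
)

```text
clock: 26.93
tcp_pos: [591.8, -377.2, 130.4]
eef_rot: [-179.9, -0.0, 24.8]
ft_force: [-0.0, 1.0, 1.0]
width: 0.697
finger_force: 0.0
```

```bash
python3 - <<'E'
from h import *
for q in spools("top"): print(*q)
wspool()
chain([(591,-382,15,23)])
E
```

```text
[ 694. -319.] [67. 34.] -60.3 [195. 119. 135.] 0.82
[592.  99.] [65. 34.] -84.0 [195. 193. 176.] 0.66
[602.  -6.] [64. 40.] -81.3 [197. 197. 179.] 0.65
[ 444. -371.] [68. 36.] 64.2 [137. 139. 126.] 0.57
[ 593. -382.] [62. 40.] 22.5 [109. 111. 100.] 0.51
tcp [ 591.9 -377.5  131. ] 24.8
rect [ 438. -387.] [66. 44.] 3.9 px 221.0 328.0 [219. 216. 212.] 0.69
rect [ 591. -384.] [67. 37.] 22.2 px 281.0 198.0 [227. 223. 213.] 0.66
rect [ 695. -321.] [63. 40.] -55.5 px 265.0 57.0 [249. 223. 238.] 0.56
mark [([457.8, -479.2, 23.1], 0.96), ([695.2, -321.8, 19.3], 0.73), ([592.6, -387.2, 17.2], 0.65), ([443.2, -375.4, 19.3], 0.64)]
(591, -382, 15, 23) [np.float64(-1.9), np.float64(2.7), np.float64(116.2)] [np.float64(-0.0), np.float64(-0.0), np.float64(1.7)]
```

drive_tool(
  linear=[
    [-3, 5, 30],
    [-3, 5, 65],
    [-3, 5, 95],
    [-3, 5, 110],
    [-3, 5, 116],
    [-3, 5, 116],
    [-3, 5, 116],
  ],
  turn=[
    [0, 0, 2],
    [0, 0, 2],
    [0, 0, 2],
    [0, 0, 2],
    [0, 0, 2],
    [0, 0, 2],
    [0, 0, 2],
  ],
  jaw=[0.7, 0.7, 0.7, 0.7, 0.7, 0.7, 0.7],
)

```text
clock: 27.77
tcp_pos: [591.4, -385.9, 16.1]
eef_rot: [179.9, -0.1, 22.6]
ft_force: [0.3, -0.1, 0.1]
width: 0.698
finger_force: 0.0
```

```bash
python3 - <<'E'
from h import *
chain([(591.5,-383,-32,22.5)])
E
```

```text
(591.5, -383, -32, 22.5) [np.float64(1.2), np.float64(-2.7), np.float64(48.1)] [np.float64(0.1), np.float64(-0.1), np.float64(0.1)]
```

drive_tool(
  linear=[
    [1, -2, 25],
    [1, -2, 40],
    [1, -2, 47],
    [1, -2, 47],
    [1, -2, 47],
    [1, -2, 47],
    [1, -2, 47],
    [1, -2, 47],
    [1, -2, 47],
    [1, -2, 47],
  ],
  turn=[
    [0, 0, 0],
    [0, 0, 0],
    [0, 0, 0],
    [0, 0, 0],
    [0, 0, 0],
    [0, 0, 0],
    [0, 0, 0],
    [0, 0, 0],
    [0, 0, 0],
    [0, 0, 0],
  ],
  jaw=[0.7, 0.7, 0.7, 0.7, 0.7, 0.2, 0.2, 0.2, 0.2, 0.2],
)

```text
clock: 28.6
tcp_pos: [592.0, -384.3, -30.0]
eef_rot: [179.8, -0.1, 22.6]
ft_force: [-0.3, -0.1, 5.9]
width: 0.334
finger_force: 49.8
```

drive_tool(
  linear=[
    [0, 0, -20],
    [0, 0, -50],
    [0, 0, -90],
    [0, 0, -130],
    [0, 0, -158],
    [0, 0, -165],
    [0, 0, -165],
    [0, 0, -165],
  ],
  turn=[
    [0, 0, 0],
    [0, 0, 0],
    [0, 0, 0],
    [0, 0, 0],
    [0, 0, 0],
    [0, 0, 0],
    [0, 0, 0],
    [0, 0, 0],
  ],
  jaw=[0.2, 0.2, 0.2, 0.2, 0.2, 0.2, 0.2, 0.2],
)

```text
clock: 29.27
tcp_pos: [589.8, -383.1, 131.6]
eef_rot: [-179.9, 0.1, 22.6]
ft_force: [-0.7, 1.1, -1.1]
width: 0.333
finger_force: 49.4
```

```bash
python3 - <<'E'
from h import *
print(manip.read_state()["width"])
chain([(517,81,130,96.5),(517,81,38,96.5),(517,81,130,96.5),(443.5,-373,130,64.5)])
E
```

```text
0.33334419457038206
(517, 81, 130, 96.5) [np.float64(111.1), np.float64(-456.5), np.float64(2.1)] [np.float64(-0.1), np.float64(0.0), np.float64(-73.9)]
(517, 81, 38, 96.5) [np.float64(0.0), np.float64(-0.0), np.float64(92.0)] [np.float64(0.0), np.float64(0.0), np.float64(0.0)]
(517, 81, 130, 96.5) [np.float64(0.0), np.float64(0.0), np.float64(-92.0)] [np.float64(0.0), np.float64(0.0), np.float64(0.0)]
(443.5, -373, 130, 64.5) [np.float64(-442.8), np.float64(-124.4), np.float64(-0.0)] [np.float64(0.0), np.float64(-0.0), np.float64(32.0)]
```

drive_tool(
  linear=[
    [8, -34, 0],
    [17, -70, 0],
    [26, -106, 0],
    [35, -143, 0],
    [44, -180, 0],
    [53, -218, 0],
    [62, -256, 0],
    [71, -294, 0],
    [80, -331, 0],
    [89, -368, 0],
    [98, -405, 0],
    [105, -432, 0],
  ],
  turn=[
    [0, 0, -7],
    [0, 0, -14],
    [0, 0, -21],
    [0, 0, -28],
    [0, 0, -35],
    [0, 0, -42],
    [0, 0, -49],
    [0, 0, -56],
    [0, 0, -63],
    [0, 0, -69],
    [0, 0, -73],
    [0, 0, -74],
  ],
  jaw=[0.2, 0.2, 0.2, 0.2, 0.2, 0.2, 0.2, 0.2, 0.2, 0.2, 0.2, 0.2],
)

```text
clock: 30.27
tcp_pos: [517.9, 59.6, 130.1]
eef_rot: [-179.7, -0.1, 97.0]
ft_force: [0.9, 0.5, -0.8]
width: 0.333
finger_force: 49.5
```

drive_tool(
  linear=[
    [12, 3, 0],
    [25, 6, 0],
    [25, 6, 0],
    [25, 6, 0],
    [25, 6, 0],
  ],
  turn=[
    [0, 0, 0],
    [0, 0, 0],
    [0, 0, 0],
    [0, 0, 0],
    [0, 0, 0],
  ],
  jaw=[0.2, 0.2, 0.2, 0.2, 0.2],
)

```text
clock: 30.68
tcp_pos: [523.6, 79.4, 131.2]
eef_rot: [-179.8, 0.1, 96.5]
ft_force: [0.4, 0.1, -0.9]
width: 0.333
finger_force: 49.5
```

```bash
python3 - <<'E'
from h import *
print(manip.read_state()["width"])
chain([(517.5,81,38,96.5)])
E
```

```text
0.33277029676189074
(517.5, 81, 38, 96.5) [np.float64(2.4), np.float64(-5.6), np.float64(93.2)] [np.float64(-0.2), np.float64(0.1), np.float64(0.0)]
```

drive_tool(
  linear=[
    [2, -5, 10],
    [2, -5, 35],
    [2, -5, 60],
    [2, -5, 78],
    [2, -5, 88],
    [2, -5, 91],
    [2, -5, 91],
    [2, -5, 91],
  ],
  turn=[
    [0, 0, 0],
    [0, 0, 0],
    [0, 0, 0],
    [0, 0, 0],
    [0, 0, 0],
    [0, 0, 0],
    [0, 0, 0],
    [0, 0, 0],
  ],
  jaw=[0.2, 0.2, 0.2, 0.2, 0.2, 0.2, 0.2, 0.2],
)

```text
clock: 31.35
tcp_pos: [523.1, 80.9, 42.3]
eef_rot: [179.7, -0.0, 96.4]
ft_force: [5.5, 0.7, -0.8]
width: 0.33
finger_force: 53.7
```

drive_tool(
  linear=[
    [0, 0, 2],
    [0, 0, 5],
    [0, 0, 5],
    [0, 0, 5],
  ],
  turn=[
    [0, 0, 0],
    [0, 0, 0],
    [0, 0, 0],
    [0, 0, 0],
  ],
  jaw=[0.2, 0.2, 0.2, 0.2],
)

```text
clock: 31.68
tcp_pos: [525.1, 81.7, 38.3]
eef_rot: [179.4, -0.0, 96.4]
ft_force: [9.0, 0.8, -1.2]
width: 0.332
finger_force: 53.9
```

```bash
python3 - <<'E'
from h import *
im=manip.get_image("wrist");b=manip.get_image("scene")[150:300,200:400]
cv2.imwrite("pics/m2.png",np.hstack([cv2.resize(im,(400,300)),cv2.resize(b,(400,300))])[:,:,::-1])
E
```

```text
(no output)
```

View pics/m2.png

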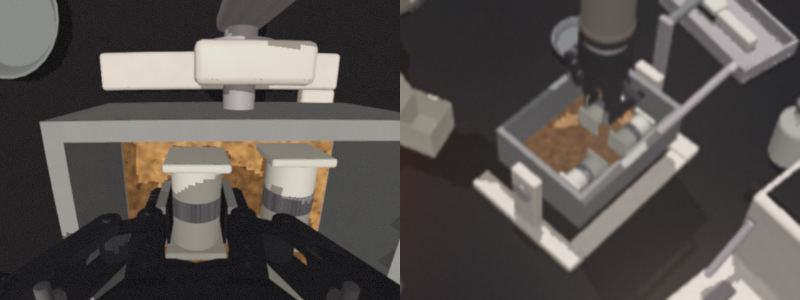

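The wrist view (left half) shows the spool at (195,210) in its spot beside the earlier one at (285,200). A 9 N side force suggests the finger linkage touches the near wall, so I'll ease off by 2 mm and open only a little.

drive_tool(
  linear=[
    [0, 2, 0],
    [0, 2, 0],
    [0, 2, 0],
    [0, 2, 0],
    [0, 2, 0],
    [0, 2, 0],
    [0, 4, -15],
    [0, 4, -35],
    [0, 4, -60],
    [0, 4, -85],
    [0, 4, -90],
    [0, 4, -90],
  ],
  turn=[
    [0, 0, 0],
    [0, 0, 0],
    [0, 0, 0],
    [0, 0, 0],
    [0, 0, 0],
    [0, 0, 0],
    [0, 0, 0],
    [0, 0, 0],
    [0, 0, 0],
    [0, 0, 0],
    [0, 0, 0],
    [0, 0, 0],
  ],
  jaw=[0.38, 0.4, 0.4, 0.4, 0.4, 0.4, 0.4, 0.4, 0.4, 0.4, 0.4, 0.4],
)

```text
clock: 32.78
tcp_pos: [524.6, 82.2, 128.4]
eef_rot: [179.8, 0.0, 96.5]
ft_force: [-0.3, -0.4, 0.9]
width: 0.401
finger_force: 0.0
```

```bash
python3 - <<'E'
from h import *
s=manip.read_state();print(s["ft_force"])
for q in spools("top"): print(*q)
wspool();print([(d["position"],round(d["conf"],2)) for c in("scene","top") for d in (manip.get_image(c),manip.mark_of("box_in",c))[1]])
print([(d["position"],round(d["conf"],2)) for c in("scene","top") for d in manip.mark_of("crank_grip",c)])
chain([(443.5,-373,130,64.5)])
E
```

```text
[-0.32581415 -0.40997869  0.93416478]
[ 440. -372.] [70. 37.] 68.2 [181. 183. 168.] 0.74
[ 453. -472.] [77. 39.] -65.7 [ 96.  56. 113.] 0.74
[606.  -5.] [64. 43.] -83.6 [143. 142. 127.] 0.72
[ 693. -317.] [66. 32.] -57.5 [197. 120. 136.] 0.71
[597.  75.] [37. 15.] 0.5 [127. 125. 109.] 0.58
tcp [522.5  81.8 125.7] 96.5
rect [530.  60.] [91. 49.] -83.4 px 280.0 220.0 [175. 170. 160.] 0.83
rect [602.  70.] [91. 55.] -83.8 px 360.0 217.0 [175. 170. 160.] 0.8
rect [612. -42.] [83. 19.] 69.7 px 361.0 307.0 [131. 125. 115.] 0.42
rect [623.  23.] [470. 374.] -66.9 px 372.0 209.0 [161. 147. 131.] 0.18
mark [([526.5, 78.2, 83.7], 0.96), ([582.9, 88.6, 84.4], 0.71)]
[([552.6, 38.1, 67.8], 0.55), ([550.9, 36.9, 62.1], 0.85)]
[([533.0, 232.2, 207.7], 0.83)]
(443.5, -373, 130, 64.5) [np.float64(-444.0), np.float64(-131.7), np.float64(-3.4)] [np.float64(-0.0), np.float64(0.0), np.float64(32.1)]
```

drive_tool(
  linear=[
    [-35, -10, 0],
    [-73, -22, 0],
    [-111, -33, 0],
    [-149, -44, 0],
    [-187, -55, 0],
    [-225, -67, 0],
    [-263, -78, 0],
    [-301, -89, 0],
    [-339, -100, 0],
    [-377, -112, 0],
    [-412, -122, 0],
    [-435, -129, 0],
  ],
  turn=[
    [0, 0, 3],
    [0, 0, 6],
    [0, 0, 9],
    [0, 0, 12],
    [0, 0, 15],
    [0, 0, 18],
    [0, 0, 21],
    [0, 0, 24],
    [0, 0, 27],
    [0, 0, 30],
    [0, 0, 32],
    [0, 0, 32],
  ],
  jaw=[0.4, 0.4, 0.7, 0.7, 0.7, 0.7, 0.7, 0.7, 0.7, 0.7, 0.7, 0.7],
)

```text
clock: 34.33
tcp_pos: [443.0, -369.2, 126.7]
eef_rot: [180.0, 0.2, 64.2]
ft_force: [-1.0, -0.4, -0.6]
width: 0.698
finger_force: 0.0
```

drive_tool(
  linear=[
    [0, 0, 0],
    [0, 0, 0],
    [0, 0, 0],
    [0, 0, 0],
  ],
  turn=[
    [0, 0, 0],
    [0, 0, 0],
    [0, 0, 0],
    [0, 0, 0],
  ],
  jaw=[0.7, 0.7, 0.7, 0.7],
)

```text
clock: 34.67
tcp_pos: [446.3, -361.5, 127.0]
eef_rot: [-180.0, -0.1, 64.8]
ft_force: [0.0, 1.1, 0.4]
width: 0.701
finger_force: 0.0
```

```bash
python3 - <<'E'
from h import *
wspool()
chain([(443,-373,15,64.5)])
E
```

```text
tcp [ 446.3 -361.5  127. ] 64.8
rect [ 690. -324.] [77. 44.] -54.7 px 522.0 33.0 [210. 143. 161.] 0.86
rect [ 444. -373.] [68. 36.] 65.8 px 278.0 209.0 [168. 164. 155.] 0.72
rect [ 443. -473.] [85. 40.] 79.7 px 322.0 290.0 [145.  81. 163.] 0.56
mark [([454.5, -479.5, 19.1], 0.75), ([442.2, -376.0, 19.1], 0.73), ([696.4, -318.4, 21.5], 0.69)]
(443, -373, 15, 64.5) [np.float64(-11.1), np.float64(1.8), np.float64(112.2)] [np.float64(0.0), np.float64(-0.0), np.float64(0.3)]
```

drive_tool(
  linear=[
    [-11, 1, 20],
    [-11, 1, 55],
    [-11, 1, 85],
    [-11, 1, 103],
    [-11, 1, 110],
    [-11, 1, 112],
    [-11, 1, 112],
    [-11, 1, 112],
  ],
  turn=[
    [0, 0, 0],
    [0, 0, 0],
    [0, 0, 0],
    [0, 0, 0],
    [0, 0, 0],
    [0, 0, 0],
    [0, 0, 0],
    [0, 0, 0],
  ],
  jaw=[0.7, 0.7, 0.7, 0.7, 0.7, 0.7, 0.7, 0.7],
)

```text
clock: 35.48
tcp_pos: [443.0, -374.8, 16.6]
eef_rot: [179.8, 0.0, 64.6]
ft_force: [-0.2, 0.4, 0.7]
width: 0.701
finger_force: 0.0
```

```bash
python3 - <<'E'
from h import *
chain([(443,-373.5,-31,65)])
E
```

```text
(443, -373.5, -31, 65) [np.float64(1.2), np.float64(-0.7), np.float64(47.6)] [np.float64(0.2), np.float64(0.0), np.float64(-0.4)]
```

drive_tool(
  linear=[
    [1, -1, 25],
    [1, -1, 40],
    [1, -1, 47],
    [1, -1, 47],
    [1, -1, 47],
    [1, -1, 47],
    [1, -1, 47],
    [1, -1, 47],
    [1, -1, 47],
    [1, -1, 47],
  ],
  turn=[
    [0, 0, 0],
    [0, 0, 0],
    [0, 0, 0],
    [0, 0, 0],
    [0, 0, 0],
    [0, 0, 0],
    [0, 0, 0],
    [0, 0, 0],
    [0, 0, 0],
    [0, 0, 0],
  ],
  jaw=[0.7, 0.7, 0.7, 0.7, 0.7, 0.2, 0.2, 0.2, 0.2, 0.2],
)

```text
clock: 36.32
tcp_pos: [442.3, -373.8, -30.4]
eef_rot: [179.8, 0.0, 64.6]
ft_force: [0.2, -0.1, 5.2]
width: 0.333
finger_force: 49.5
```

drive_tool(
  linear=[
    [0, 0, -20],
    [0, 0, -50],
    [0, 0, -90],
    [0, 0, -130],
    [0, 0, -158],
    [0, 0, -165],
    [0, 0, -165],
    [0, 0, -165],
  ],
  turn=[
    [0, 0, 0],
    [0, 0, 0],
    [0, 0, 0],
    [0, 0, 0],
    [0, 0, 0],
    [0, 0, 0],
    [0, 0, 0],
    [0, 0, 0],
  ],
  jaw=[0.2, 0.2, 0.2, 0.2, 0.2, 0.2, 0.2, 0.2],
)

```text
clock: 36.98
tcp_pos: [440.2, -372.5, 132.1]
eef_rot: [-179.9, 0.0, 64.6]
ft_force: [0.5, -0.6, -2.2]
width: 0.333
finger_force: 49.5
```

```bash
python3 - <<'E'
from h import *
print(manip.read_state()["width"])
chain([(534,-18,131,96.5),(534,-18,38,96.5)])
E
```

```text
0.3328926988012395
(534, -18, 131, 96.5) [np.float64(360.5), np.float64(-67.4), np.float64(1.2)] [np.float64(-0.1), np.float64(-0.0), np.float64(-31.9)]
(534, -18, 38, 96.5) [np.float64(0.0), np.float64(-0.0), np.float64(93.0)] [np.float64(0.0), np.float64(0.0), np.float64(0.0)]
```

drive_tool(
  linear=[
    [35, -7, 0],
    [73, -14, 0],
    [111, -21, 0],
    [149, -28, 0],
    [187, -35, 0],
    [225, -42, 0],
    [263, -49, 0],
    [301, -56, 0],
    [335, -63, 0],
    [360, -67, 0],
    [360, -67, 0],
    [360, -67, 0],
  ],
  turn=[
    [0, 0, -3],
    [0, 0, -6],
    [0, 0, -9],
    [0, 0, -12],
    [0, 0, -15],
    [0, 0, -18],
    [0, 0, -21],
    [0, 0, -24],
    [0, 0, -27],
    [0, 0, -30],
    [0, 0, -32],
    [0, 0, -32],
  ],
  jaw=[0.2, 0.2, 0.2, 0.2, 0.2, 0.2, 0.2, 0.2, 0.2, 0.2, 0.2, 0.2],
)

```text
clock: 37.98
tcp_pos: [533.0, -16.1, 130.3]
eef_rot: [-179.7, -0.1, 96.9]
ft_force: [-1.2, -0.7, -2.3]
width: 0.332
finger_force: 49.5
```

drive_tool(
  linear=[
    [0, 0, 0],
    [0, 0, 0],
    [0, 0, 0],
    [0, 0, 0],
  ],
  turn=[
    [0, 0, 0],
    [0, 0, 0],
    [0, 0, 0],
    [0, 0, 0],
  ],
  jaw=[0.2, 0.2, 0.2, 0.2],
)

```text
clock: 38.32
tcp_pos: [534.5, -20.4, 132.4]
eef_rot: [-179.9, 0.0, 96.4]
ft_force: [0.3, 0.3, -1.0]
width: 0.328
finger_force: 49.5
```

```bash
python3 - <<'E'
from h import *
print(manip.read_state()["width"])
chain([(533,-18,38,96.5)])
E
```

```text
0.32824508064332053
(533, -18, 38, 96.5) [np.float64(2.6), np.float64(-1.1), np.float64(94.4)] [np.float64(-0.1), np.float64(0.0), np.float64(-0.1)]
```

drive_tool(
  linear=[
    [3, -1, 20],
    [3, -1, 45],
    [3, -1, 67],
    [3, -1, 82],
    [3, -1, 90],
    [3, -1, 93],
    [3, -1, 93],
    [3, -1, 93],
    [3, -1, 93],
  ],
  turn=[
    [0, 0, 0],
    [0, 0, 0],
    [0, 0, 0],
    [0, 0, 0],
    [0, 0, 0],
    [0, 0, 0],
    [0, 0, 0],
    [0, 0, 0],
    [0, 0, 0],
  ],
  jaw=[0.2, 0.2, 0.2, 0.2, 0.2, 0.2, 0.2, 0.2, 0.2],
)

```text
clock: 39.07
tcp_pos: [534.7, -16.1, 41.0]
eef_rot: [179.9, 0.0, 96.6]
ft_force: [2.9, -0.4, -0.3]
width: 0.333
finger_force: 54.0
```

drive_tool(
  linear=[
    [0, 1, 4],
    [0, 1, 4],
    [0, 1, 4],
    [0, 1, 4],
    [0, 1, 4],
    [0, 1, 4],
    [0, 2, -15],
    [0, 2, -35],
    [0, 2, -70],
    [0, 2, -110],
    [0, 2, -150],
    [0, 2, -180],
  ],
  turn=[
    [0, 0, 0],
    [0, 0, 0],
    [0, 0, 0],
    [0, 0, 0],
    [0, 0, 0],
    [0, 0, 0],
    [0, 0, 0],
    [0, 0, 0],
    [0, 0, 0],
    [0, 0, 0],
    [0, 0, 0],
    [0, 0, 0],
  ],
  jaw=[0.2, 0.2, 0.38, 0.4, 0.4, 0.4, 0.4, 0.4, 0.4, 0.4, 0.4, 0.4],
)

```text
clock: 40.07
tcp_pos: [534.9, -15.5, 222.9]
eef_rot: [180.0, 0.0, 96.6]
ft_force: [-0.3, -0.0, 0.4]
width: 0.401
finger_force: 0.0
```

drive_tool(
  linear=[
    [0, 0, 0],
    [0, 0, 0],
    [0, 0, 0],
  ],
  turn=[
    [0, 0, 0],
    [0, 0, 0],
    [0, 0, 0],
  ],
  jaw=[0.4, 0.4, 0.4],
)

```text
clock: 40.32
tcp_pos: [534.1, -16.0, 218.8]
eef_rot: [-179.8, 0.0, 96.6]
ft_force: [0.2, -0.6, -0.6]
width: 0.399
finger_force: 0.0
```

```bash
python3 - <<'E'
from h import *
s=manip.read_state();print(s["tcp_pos"],s["ft_force"],s["qpos"])
im=manip.get_image("wrist");cv2.imwrite("pics/w7.png",im[:,:,::-1])
for n in("spool0","lid_bar","lid_hinge","brush"):
    print(n,[(d["position"],round(d["conf"],2)) for d in manip.mark_of(n,"wrist")])
for c in("scene","top"):
    manip.get_image(c)
    for n in("spool0","lid_bar","lid_hinge"): print(c,n,[(d["position"],round(d["conf"],2)) for d in manip.mark_of(n,c)])
E
```

```text
[534.07578458 -16.02847283 218.75157015] [ 0.21287694 -0.61321448 -0.61464102] [ 28.67926165  19.44819791 -38.57613957  85.29681466  12.18539197
  79.70305567  -3.92588154]
spool0 [([581.4, 86.3, 82.5], 0.72), ([524.6, 81.6, 85.3], 0.66), ([536.4, -17.0, 84.9], 0.6)]
lid_bar []
lid_hinge [([626.8, 50.0, 128.7], 0.92)]
brush [([580.5, 89.7, 85.4], 0.52)]
scene spool0 [([452.5, -475.2, 16.0], 0.85), ([517.5, 66.1, 84.4], 0.74), ([589.2, -2.9, 80.3], 0.68), ([694.5, -323.4, 18.8], 0.68), ([582.7, 85.3, 83.6], 0.54), ([538.8, -14.8, 81.0], 0.47)]
scene lid_bar [([700.1, 58.0, 317.0], 0.72)]
scene lid_hinge [([628.5, 45.4, 130.2], 0.92), ([552.2, 35.7, 0.7], 0.59)]
top spool0 [([698.4, -318.7, 23.4], 0.74), ([582.9, 92.1, 84.7], 0.69), ([452.9, -478.1, 16.8], 0.52), ([508.4, 47.3, 83.6], 0.38)]
top lid_bar [([698.2, 55.8, 309.9], 0.87)]
top lid_hinge []
```

View pics/w7.png

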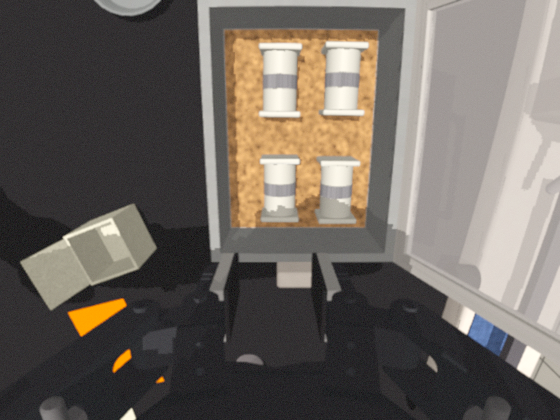

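All four spools lie flat in the box, at px (280,80), (343,80), (280,190) and (337,190). My wrist nudged the lid further open, putting the bar at about (699,57,313). Next I'll grip the bar from above.

```bash
python3 - <<'E'
from h import *
chain([(534,-16,318,96.5),(699,56,318,96.5),(699,56,263,96.5)])
E
```

```text
(534, -16, 318, 96.5) [np.float64(0.0), np.float64(-1.6), np.float64(-98.1)] [np.float64(0.0), np.float64(0.0), np.float64(0.1)]
(699, 56, 318, 96.5) [np.float64(52.9), np.float64(172.1), np.float64(0.0)] [np.float64(0.0), np.float64(0.0), np.float64(0.0)]
(699, 56, 263, 96.5) [np.float64(0.0), np.float64(-0.0), np.float64(55.0)] [np.float64(0.0), np.float64(0.0), np.float64(0.0)]
```

drive_tool(
  linear=[
    [0, 0, -40],
    [0, 0, -80],
    [0, 0, -100],
    [20, 40, -100],
    [40, 80, -100],
    [53, 120, -100],
    [53, 155, -100],
    [53, 172, -100],
    [53, 172, -100],
    [53, 172, -100],
    [53, 172, -100],
    [53, 172, -100],
  ],
  turn=[
    [0, 0, 0],
    [0, 0, 0],
    [0, 0, 0],
    [0, 0, 0],
    [0, 0, 0],
    [0, 0, 0],
    [0, 0, 0],
    [0, 0, 0],
    [0, 0, 0],
    [0, 0, 0],
    [0, 0, 0],
    [0, 0, 0],
  ],
  jaw=[0.5, 0.5, 0.5, 0.5, 0.5, 0.5, 0.5, 0.5, 0.5, 0.5, 0.5, 0.5],
)

```text
clock: 41.97
tcp_pos: [699.6, 55.9, 321.7]
eef_rot: [179.9, 0.0, 96.6]
ft_force: [-0.6, 0.5, 0.0]
width: 0.502
finger_force: 0.0
```

```bash
python3 - <<'E'
from h import *
s=manip.read_state();print(s["tcp_pos"],s["eef_rot"],s["qpos"])
im=manip.get_image("wrist");cv2.imwrite("pics/w8.png",im[:,:,::-1])
for c in("wrist","scene","top"):
    if c!="wrist": manip.get_image(c)
    print(c,[(d["position"],round(d["conf"],2)) for d in manip.mark_of("lid_bar",c)])
E
```

```text
[699.64494966  55.93175247 321.67829406] [1.79904658e+02 2.90043766e-02 9.65568342e+01] [  5.75547096  41.68019649 -35.54694619  35.93714636  23.84780546
 106.5986757   -8.54236575]
wrist [([699.2, 54.0, 314.3], 0.72)]
scene [([340.6, -116.2, 3.3], 0.74), ([703.1, 54.6, 316.2], 0.59)]
top []
```

View pics/w8.png

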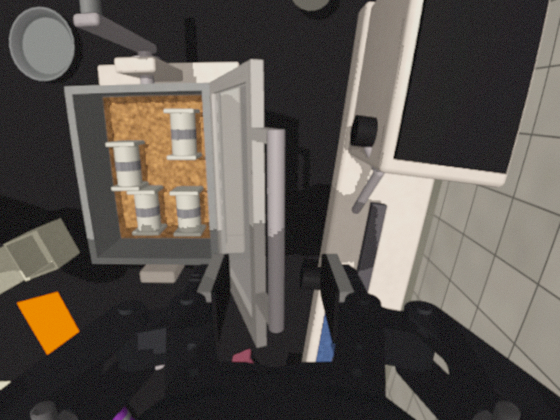

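The bar (px x 275, y 130–330) is centred between the open pads (225 and 330), and all four spools are still in the box. Lower 57 mm and grip.

drive_tool(
  linear=[
    [0, 0, 20],
    [0, 0, 40],
    [0, 0, 52],
    [0, 0, 57],
    [0, 0, 57],
    [0, 0, 57],
    [0, 0, 57],
    [0, 0, 57],
    [0, 0, 57],
    [0, 0, 57],
    [0, 0, 57],
  ],
  turn=[
    [0, 0, 0],
    [0, 0, 0],
    [0, 0, 0],
    [0, 0, 0],
    [0, 0, 0],
    [0, 0, 0],
    [0, 0, 0],
    [0, 0, 0],
    [0, 0, 0],
    [0, 0, 0],
    [0, 0, 0],
  ],
  jaw=[0.5, 0.5, 0.5, 0.5, 0.5, 0.5, 0.3, 0.05, 0.05, 0.05, 0.05],
  grip_force=25,
)

```text
clock: 43.18
tcp_pos: [700.8, 56.9, 264.1]
eef_rot: [179.9, -0.0, 96.6]
ft_force: [0.5, 0.9, 3.4]
width: 0.105
finger_force: 24.9
```

```bash
python3 - <<'E'
from h import *
s=manip.read_state();print(s["tcp_pos"],s["width"],s["ft_force"])
im=manip.get_image("wrist")
print([(d["position"],round(d["conf"],2)) for n in("lid_bar","lid_hinge") for d in manip.mark_of(n,"wrist")])
E
```

```text
[700.80410818  56.85876808 264.09467417] 0.1049271593033148 [0.51288087 0.90670308 3.4236934 ]
[([702.3, 52.6, 315.8], 0.74), ([630.6, 48.6, 131.3], 0.92)]
```

```bash
python3 - <<'E'
import numpy as np
f=lambda b:194*np.array([-np.cos(np.radians(b)),-np.sin(np.radians(b))])
def seg(b0,b1,n): print([[0,*[int(v) for v in np.round(f(b)-f(b0))]] for b in np.linspace(b0,b1,n+1)[1:]])
seg(110.6,62.6,12);seg(62.6,22.6,10);seg(22.6,1.2,8)
E
```

```text
[[0, -13, -4], [0, -26, -8], [0, -39, -10], [0, -53, -12], [0, -66, -12], [0, -80, -12], [0, -93, -11], [0, -107, -9], [0, -120, -5], [0, -133, -1], [0, -145, 4], [0, -158, 9]]
[[0, -12, 7], [0, -23, 14], [0, -34, 22], [0, -44, 31], [0, -54, 41], [0, -62, 51], [0, -70, 62], [0, -78, 73], [0, -84, 85], [0, -90, 98]]
[[0, -3, 8], [0, -6, 17], [0, -9, 26], [0, -11, 35], [0, -12, 43], [0, -14, 52], [0, -14, 61], [0, -15, 70]]
```

drive_tool(
  linear=[
    [0, -13, -4],
    [0, -26, -8],
    [0, -39, -10],
    [0, -53, -12],
    [0, -66, -12],
    [0, -80, -12],
    [0, -93, -11],
    [0, -107, -9],
    [0, -120, -5],
    [0, -133, -1],
    [0, -145, 4],
    [0, -158, 9],
  ],
  turn=[
    [0, 0, 0],
    [0, 0, 0],
    [0, 0, 0],
    [0, 0, 0],
    [0, 0, 0],
    [0, 0, 0],
    [0, 0, 0],
    [0, 0, 0],
    [0, 0, 0],
    [0, 0, 0],
    [0, 0, 0],
    [0, 0, 0],
  ],
  jaw=[0.05, 0.05, 0.05, 0.05, 0.05, 0.05, 0.05, 0.05, 0.05, 0.05, 0.05, 0.05],
)

```text
clock: 44.33
tcp_pos: [544.4, 38.5, 254.9]
eef_rot: [179.7, 0.0, 96.6]
ft_force: [3.2, 0.3, -0.8]
width: 0.106
finger_force: 25.6
```

drive_tool(
  linear=[
    [0, 0, 0],
    [0, 0, 0],
  ],
  turn=[
    [0, 0, 0],
    [0, 0, 0],
  ],
  jaw=[0.05, 0.05],
)

```text
clock: 44.5
tcp_pos: [541.6, 38.1, 253.9]
eef_rot: [-179.8, 0.0, 96.6]
ft_force: [-4.3, -1.0, 4.7]
width: 0.101
finger_force: 26.1
```

```bash
python3 - <<'E'
from h import *
s=manip.read_state();print(s["tcp_pos"],s["width"],s["ft_force"])
u=np.array([.9936,.1132]);x=(s["tcp_pos"][:2]-[554,35.5])@u
print("bar rel hinge",x-80,s["tcp_pos"][2]+50-132.5)
for c in ("wrist","scene"):
    manip.get_image(c);print([(d["position"],round(d["conf"],2)) for n in("lid_bar","crank_grip") for d in manip.mark_of(n,c)])
E
```

```text
[541.56712662  38.07952736 253.90491184] 0.10141789806446298 [-4.27699442 -0.96887454  4.68244786]
bar rel hinge -92.06130049459172 171.40491183864873
[([541.6, 33.1, 304.7], 0.9)]
[([546.2, 37.9, 306.4], 0.72), ([532.8, 233.4, 205.1], 0.83)]
```

drive_tool(
  linear=[
    [0, -12, 7],
    [0, -23, 14],
    [0, -34, 22],
    [0, -44, 31],
    [0, -54, 41],
    [0, -62, 51],
    [0, -70, 62],
    [0, -78, 73],
    [0, -84, 85],
    [0, -90, 98],
    [0, -90, 98],
    [0, -90, 98],
  ],
  turn=[
    [0, 0, 0],
    [0, 0, 0],
    [0, 0, 0],
    [0, 0, 0],
    [0, 0, 0],
    [0, 0, 0],
    [0, 0, 0],
    [0, 0, 0],
    [0, 0, 0],
    [0, 0, 0],
    [0, 0, 0],
    [0, 0, 0],
  ],
  jaw=[0.05, 0.05, 0.05, 0.05, 0.05, 0.05, 0.05, 0.05, 0.05, 0.05, 0.05, 0.05],
)

```text
clock: 45.8
tcp_pos: [453.8, 27.9, 155.3]
eef_rot: [-179.9, -0.0, 96.6]
ft_force: [-1.1, -1.6, -1.2]
width: 0.103
finger_force: 27.0
```

drive_tool(
  linear=[
    [0, -3, 8],
    [0, -6, 17],
    [0, -9, 26],
    [0, -11, 35],
    [0, -12, 43],
    [0, -14, 52],
    [0, -14, 58],
    [0, -15, 64],
    [0, -15, 67],
    [0, -15, 67],
    [0, -15, 67],
  ],
  turn=[
    [0, 0, 0],
    [0, 0, 0],
    [0, 0, 0],
    [0, 0, 0],
    [0, 0, 0],
    [0, 0, 0],
    [0, 0, 0],
    [0, 0, 0],
    [0, 0, 0],
    [0, 0, 0],
    [0, 0, 0],
  ],
  jaw=[0.05, 0.05, 0.05, 0.05, 0.05, 0.05, 0.05, 0.05, 0.05, 0.05, 0.05],
)

```text
clock: 46.72
tcp_pos: [438.6, 26.1, 88.4]
eef_rot: [-179.9, -0.0, 96.6]
ft_force: [-1.8, -2.3, -2.4]
width: 0.102
finger_force: 27.9
```

```bash
python3 - <<'E'
from h import *
s=manip.read_state();print(s["tcp_pos"],s["width"],s["ft_force"])
u=np.array([.9936,.1132]);x=(s["tcp_pos"][:2]-[554,35.5])@u
print("bar rel hinge",x-80,s["tcp_pos"][2]+51-132.5)
for c in ("wrist","scene"):
    manip.get_image(c);print([(d["position"],round(d["conf"],2)) for n in("lid_bar","crank_grip") for d in manip.mark_of(n,c)])
E
```

```text
[438.63522149  26.14251309  88.39041548] 0.10217438115366383 [-1.78308133 -2.28192759 -2.37682766]
bar rel hinge -195.68571144696998 6.89041548271814
[([440.8, 20.4, 143.2], 0.86)]
[([439.0, 24.0, 147.6], 0.95), ([532.6, 231.8, 208.9], 0.92)]
```

drive_tool(
  linear=[
    [0, 0, 1],
    [0, 0, 2],
    [0, 0, 3],
    [0, 0, 3],
  ],
  turn=[
    [0, 0, 0],
    [0, 0, 0],
    [0, 0, 0],
    [0, 0, 0],
  ],
  jaw=[0.05, 0.05, 0.05, 0.05],
)

```text
clock: 47.35
tcp_pos: [438.6, 26.1, 86.1]
eef_rot: [-179.9, 0.0, 96.6]
ft_force: [-5.2, -3.0, 0.8]
width: 0.103
finger_force: 28.2
```

drive_tool(
  linear=[
    [0, 0, 1],
    [0, 0, 2],
    [0, 0, 2],
  ],
  turn=[
    [0, 0, 0],
    [0, 0, 0],
    [0, 0, 0],
  ],
  jaw=[0.05, 0.05, 0.05],
)

```text
clock: 47.6
tcp_pos: [438.4, 26.0, 84.0]
eef_rot: [-179.9, 0.0, 96.6]
ft_force: [-3.1, -4.1, 0.7]
width: 0.106
finger_force: 28.3
```

drive_tool(
  linear=[
    [0, 0, 1],
    [0, 0, 2],
    [0, 0, 2],
  ],
  turn=[
    [0, 0, 0],
    [0, 0, 0],
    [0, 0, 0],
  ],
  jaw=[0.05, 0.05, 0.05],
)

```text
clock: 47.85
tcp_pos: [438.4, 26.1, 82.0]
eef_rot: [-179.9, 0.0, 96.6]
ft_force: [-4.9, -2.8, 0.3]
width: 0.103
finger_force: 28.3
```

drive_tool(
  linear=[
    [0, 0, 1],
    [0, 0, 2],
    [0, 0, 2],
  ],
  turn=[
    [0, 0, 0],
    [0, 0, 0],
    [0, 0, 0],
  ],
  jaw=[0.05, 0.05, 0.05],
)

```text
clock: 48.1
tcp_pos: [438.3, 26.0, 81.3]
eef_rot: [-179.9, 0.1, 96.6]
ft_force: [-8.9, -3.6, 11.5]
width: 0.106
finger_force: 29.2
```

drive_tool(
  linear=[
    [0, 0, 1],
    [0, 0, 2],
    [0, 0, 2],
  ],
  turn=[
    [0, 0, 0],
    [0, 0, 0],
    [0, 0, 0],
  ],
  jaw=[0.05, 0.05, 0.05],
)

```text
clock: 48.35
tcp_pos: [437.6, 25.9, 79.4]
eef_rot: [-179.8, 0.1, 96.6]
ft_force: [-10.4, -3.4, 13.3]
width: 0.107
finger_force: 29.6
```

```bash
python3 - <<'E'
from h import *
im=manip.get_image("scene")
for _ in range(3): print([(d["position"],round(d["conf"],2)) for n in("lid_bar","crank_grip","lid_hinge") for d in manip.mark_of(n,"scene")[:1]]);manip.get_image("scene")
w=manip.get_image("wrist");cv2.imwrite("pics/m3.png",np.hstack([cv2.resize(im[150:300,220:400],(480,400)),cv2.resize(w,(320,240))[[*range(240)]+[0]*160]])[:,:,::-1])
E
```

```text
[([438.4, 25.9, 137.7], 0.92), ([531.1, 231.3, 206.0], 0.61), ([628.8, 45.9, 132.2], 0.84)]
[([438.0, 23.5, 135.5], 0.67), ([532.4, 233.0, 207.6], 0.97), ([626.2, 46.1, 133.1], 0.89)]
[([437.4, 25.7, 136.8], 0.9), ([533.5, 229.5, 207.1], 0.59), ([627.8, 46.5, 129.3], 0.73)]
```

View pics/m3.png

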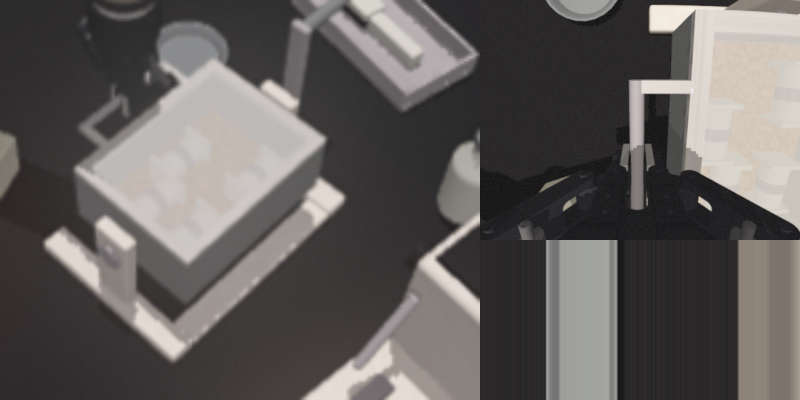

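The left half shows the lid flat on the box. Contact is felt at 11–13 N and the bar reads z≈137, so the lid is shut. Release and go to the crank.

drive_tool(
  linear=[
    [0, 0, -1],
    [0, 0, -1],
    [0, 0, -1],
    [0, 0, -1],
    [0, 0, -1],
    [0, 0, -20],
    [0, 0, -50],
    [0, 0, -90],
    [0, 0, -130],
    [0, 0, -165],
    [0, 0, -170],
    [0, 0, -170],
  ],
  turn=[
    [0, 0, 0],
    [0, 0, 0],
    [0, 0, 0],
    [0, 0, 0],
    [0, 0, 0],
    [0, 0, 0],
    [0, 0, 0],
    [0, 0, 0],
    [0, 0, 0],
    [0, 0, 0],
    [0, 0, 0],
    [0, 0, 0],
  ],
  jaw=[0.2, 0.3, 0.36, 0.36, 0.36, 0.36, 0.36, 0.36, 0.36, 0.5, 0.5, 0.5],
)

```text
clock: 50.05
tcp_pos: [441.5, 26.9, 250.6]
eef_rot: [179.6, 0.1, 96.6]
ft_force: [-0.6, 0.0, -0.5]
width: 0.503
finger_force: 0.0
```

```bash
python3 - <<'E'
from h import *
s=manip.read_state();print(s["tcp_pos"],s["ft_force"])
R=[]
for c in("scene","top","scene","top"):
    manip.get_image(c)
    print(c,[(n,d["position"],round(d["conf"],2)) for n in("lid_bar","lid_hinge","crank_grip") for d in manip.mark_of(n,c)[:1]])
chain([(532.5,230.5,250,96.5)])
E
```

```text
[441.47787894  26.90167548 250.60846408] [-0.58451984  0.0342261  -0.45833452]
scene [('lid_bar', [438.4, 24.5, 137.5], 0.58), ('lid_hinge', [628.5, 42.3, 133.6], 0.74), ('crank_grip', [530.9, 231.0, 209.1], 0.87)]
top [('lid_bar', [434.2, 27.5, 134.5], 0.94), ('lid_hinge', [629.1, 46.9, 141.9], 0.6), ('crank_grip', [528.5, 228.0, 214.1], 0.76)]
scene [('lid_bar', [439.4, 25.5, 135.9], 0.55), ('lid_hinge', [626.9, 45.1, 131.8], 0.84), ('crank_grip', [529.9, 230.4, 208.6], 0.68)]
top [('lid_bar', [433.4, 27.5, 131.1], 0.55), ('lid_hinge', [631.6, 46.7, 137.1], 0.93), ('crank_grip', [528.9, 227.0, 212.0], 0.82)]
(532.5, 230.5, 250, 96.5) [np.float64(192.1), np.float64(116.2), np.float64(-2.0)] [np.float64(0.0), np.float64(0.0), np.float64(0.1)]
```

drive_tool(
  linear=[
    [35, 20, 0],
    [70, 41, 0],
    [105, 62, 0],
    [140, 83, 0],
    [170, 103, 0],
    [190, 113, 0],
    [190, 113, 0],
    [190, 113, 0],
    [190, 113, 0],
    [190, 113, 0],
  ],
  turn=[
    [0, 0, 0],
    [0, 0, 0],
    [0, 0, 0],
    [0, 0, 0],
    [0, 0, 0],
    [0, 0, 0],
    [0, 0, 0],
    [0, 0, 0],
    [0, 0, 0],
    [0, 0, 0],
  ],
  jaw=[0.5, 0.5, 0.5, 0.5, 0.5, 0.5, 0.5, 0.5, 0.5, 0.5],
)

```text
clock: 51.68
tcp_pos: [529.9, 226.1, 248.0]
eef_rot: [180.0, 0.1, 96.4]
ft_force: [0.2, 0.5, -0.0]
width: 0.499
finger_force: 0.0
```

```bash
python3 - <<'E'
from h import *
s=manip.read_state();print(s["tcp_pos"],s["ft_force"])
im=manip.get_image("wrist");cv2.imwrite("pics/w9.png",im[:,:,::-1])
print([(d["position"],round(d["conf"],2)) for d in manip.mark_of("crank_grip","wrist")])
E
```

```text
[529.87192226 226.12906128 248.03841954] [ 0.16465766  0.49861964 -0.04188724]
[([528.0, 227.9, 208.5], 0.57)]
```

View pics/w9.png

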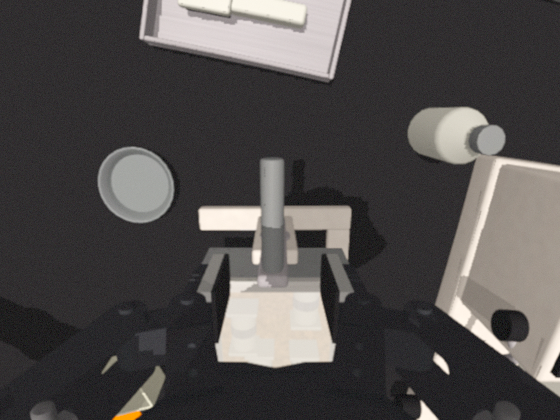

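The handle (px x 272, y 158–285) is centred between the pads. Lower 88 mm and grip.

drive_tool(
  linear=[
    [1, -1, 25],
    [1, -1, 50],
    [1, -1, 72],
    [1, -1, 83],
    [1, -1, 88],
    [1, -1, 88],
    [1, -1, 88],
    [1, -1, 88],
    [1, -1, 88],
    [1, -1, 88],
    [1, -1, 88],
  ],
  turn=[
    [0, 0, 0],
    [0, 0, 0],
    [0, 0, 0],
    [0, 0, 0],
    [0, 0, 0],
    [0, 0, 0],
    [0, 0, 0],
    [0, 0, 0],
    [0, 0, 0],
    [0, 0, 0],
    [0, 0, 0],
  ],
  jaw=[0.5, 0.5, 0.5, 0.5, 0.5, 0.5, 0.3, 0.1, 0.1, 0.1, 0.1],
  grip_force=60,
)

```text
clock: 52.7
tcp_pos: [528.1, 229.4, 161.8]
eef_rot: [180.0, -0.0, 96.6]
ft_force: [-3.1, -1.7, 5.6]
width: 0.163
finger_force: 58.7
```

```bash
python3 - <<'E'
import numpy as np
f=lambda b:115*np.array([-np.sin(np.radians(b)),-np.cos(np.radians(b))])
def seg(b0,b1,n): print([[0,*[int(v) for v in np.round(f(b)-f(b0))]] for b in np.linspace(b0,b1,n+1)[1:]])
seg(1,45,11);seg(45,0,11)
E
```

```text
[[0, -8, 0], [0, -16, 1], [0, -24, 3], [0, -32, 5], [0, -39, 8], [0, -47, 11], [0, -54, 14], [0, -61, 19], [0, -67, 23], [0, -73, 28], [0, -79, 34]]
[[0, 6, -6], [0, 12, -11], [0, 19, -15], [0, 26, -20], [0, 34, -23], [0, 41, -26], [0, 49, -29], [0, 57, -31], [0, 65, -33], [0, 73, -33], [0, 81, -34]]
```

drive_tool(
  linear=[
    [0, -8, 0],
    [0, -16, 1],
    [0, -24, 3],
    [0, -32, 5],
    [0, -39, 8],
    [0, -47, 11],
    [0, -54, 14],
    [0, -61, 19],
    [0, -67, 23],
    [0, -73, 28],
    [0, -78, 33],
    [0, -78, 33],
  ],
  turn=[
    [0, 0, 0],
    [0, 0, 0],
    [0, 0, 0],
    [0, 0, 0],
    [0, 0, 0],
    [0, 0, 0],
    [0, 0, 0],
    [0, 0, 0],
    [0, 0, 0],
    [0, 0, 0],
    [0, 0, 0],
    [0, 0, 0],
  ],
  jaw=[0.1, 0.1, 0.1, 0.1, 0.1, 0.1, 0.1, 0.1, 0.1, 0.1, 0.1, 0.1],
)

```text
clock: 53.7
tcp_pos: [456.9, 221.2, 132.6]
eef_rot: [179.1, -0.0, 96.5]
ft_force: [0.1, -3.0, 18.7]
width: 0.162
finger_force: 66.3
```

drive_tool(
  linear=[
    [0, 0, 0],
    [0, 0, 0],
  ],
  turn=[
    [0, 0, 0],
    [0, 0, 0],
  ],
  jaw=[0.1, 0.1],
)

```text
clock: 53.87
tcp_pos: [456.9, 221.2, 132.6]
eef_rot: [179.2, -0.0, 96.5]
ft_force: [0.1, -3.6, 18.1]
width: 0.161
finger_force: 66.4
```

```bash
python3 - <<'E'
from h import *
s=manip.read_state();print(s["tcp_pos"],s["width"],s["ft_force"])
u=np.array([.9936,.1132]);x=(s["tcp_pos"][:2]-[554,35.5])@u;print("x",x,np.degrees(np.arcsin(-x/115)))
for c in ("scene","top"):
    manip.get_image(c);print([(n,d["position"],round(d["conf"],2)) for n in("lid_bar","crank_grip","lid_hinge","box_in") for d in manip.mark_of(n,c)[:1]])
E
```

```text
[456.86719719 221.22370126 132.58764086] 0.16066457532801612 [ 0.09327074 -3.58156932 18.08128108]
x -75.48722989131768 41.02670304575951
[('lid_bar', [438.9, 24.8, 55.5], 0.7), ('crank_grip', [459.8, 222.8, 180.7], 0.79), ('lid_hinge', [585.8, 44.9, 175.7], 0.88), ('box_in', [439.5, 25.0, 56.4], 0.7)]
[('lid_bar', [437.1, 25.9, 52.2], 0.71), ('crank_grip', [457.6, 219.2, 188.0], 0.82), ('lid_hinge', [587.9, 41.1, 178.1], 0.96), ('box_in', [349.3, -114.3, 2.2], 0.51)]
```

About 41.5° by the hinge mark. Nudge to roughly 44.5° and hold 2 s.

drive_tool(
  linear=[
    [0, -2, 2],
    [0, -4, 4],
    [0, -4, 4],
    [0, -4, 4],
    [0, -4, 4],
    [0, -4, 4],
    [0, -4, 4],
    [0, -4, 4],
    [0, -4, 4],
    [0, -4, 4],
    [0, -4, 4],
    [0, -4, 4],
  ],
  turn=[
    [0, 0, 0],
    [0, 0, 0],
    [0, 0, 0],
    [0, 0, 0],
    [0, 0, 0],
    [0, 0, 0],
    [0, 0, 0],
    [0, 0, 0],
    [0, 0, 0],
    [0, 0, 0],
    [0, 0, 0],
    [0, 0, 0],
  ],
  jaw=[0.1, 0.1, 0.1, 0.1, 0.1, 0.1, 0.1, 0.1, 0.1, 0.1, 0.1, 0.1],
)

```text
clock: 55.37
tcp_pos: [452.0, 220.7, 127.9]
eef_rot: [179.3, -0.0, 96.5]
ft_force: [0.2, -3.5, 16.8]
width: 0.162
finger_force: 67.2
```

drive_tool(
  linear=[
    [0, 0, 0],
    [0, 0, 0],
    [0, 0, 0],
    [0, 0, 0],
    [0, 0, 0],
    [0, 0, 0],
    [0, 0, 0],
    [0, 0, 0],
    [0, 0, 0],
    [0, 0, 0],
    [0, 0, 0],
    [0, 0, 0],
  ],
  turn=[
    [0, 0, 0],
    [0, 0, 0],
    [0, 0, 0],
    [0, 0, 0],
    [0, 0, 0],
    [0, 0, 0],
    [0, 0, 0],
    [0, 0, 0],
    [0, 0, 0],
    [0, 0, 0],
    [0, 0, 0],
    [0, 0, 0],
  ],
  jaw=[0.1, 0.1, 0.1, 0.1, 0.1, 0.1, 0.1, 0.1, 0.1, 0.1, 0.1, 0.1],
)

```text
clock: 56.37
tcp_pos: [452.0, 220.7, 127.9]
eef_rot: [179.3, -0.0, 96.5]
ft_force: [0.6, -3.6, 17.7]
width: 0.163
finger_force: 67.2
```

```bash
python3 - <<'E'
from h import *
s=manip.read_state();print(s["tcp_pos"],s["width"],s["ft_force"])
for c in ("scene","top"):
    manip.get_image(c)
    for n in("lid_hinge","lid_bar","crank_grip"):
        l0={"lid_hinge":(80,37.5),"lid_bar":(-114,41.5),"crank_grip":(0,115)}[n]
        for d in manip.mark_of(n,c)[:1]:
            p=np.array(d["position"]);x=(p[:2]-[554,35.5])@[.9936,.1132];z=p[2]-95
            print(c,n,np.round(x),np.round(z),"tilt",np.round((np.degrees(np.arctan2(z,x)-np.arctan2(l0[1],l0[0])))%360,1))
E
```

```text
[452.04530823 220.70619748 127.87531239] 0.1626982410012218 [ 0.57628281 -3.63355569 17.67595189]
scene lid_hinge 32.0 81.0 tilt 43.5
scene lid_bar -115.0 -45.0 tilt 41.5
scene crank_grip -78.0 83.0 tilt 43.4
top lid_hinge 31.0 86.0 tilt 45.2
top lid_bar -117.0 -48.0 tilt 42.3
top crank_grip 29.0 84.0 tilt 340.6
```

Tilt is about 44° by several marks and was held more than 2 s. Now bring it back.

drive_tool(
  linear=[
    [0, 6, -6],
    [0, 12, -11],
    [0, 19, -15],
    [0, 26, -20],
    [0, 34, -24],
    [0, 41, -27],
    [0, 49, -30],
    [0, 57, -32],
    [0, 65, -34],
    [0, 73, -35],
    [0, 81, -35],
    [0, 81, -35],
  ],
  turn=[
    [0, 0, 0],
    [0, 0, 0],
    [0, 0, 0],
    [0, 0, 0],
    [0, 0, 0],
    [0, 0, 0],
    [0, 0, 0],
    [0, 0, 0],
    [0, 0, 0],
    [0, 0, 0],
    [0, 0, 0],
    [0, 0, 0],
  ],
  jaw=[0.1, 0.1, 0.1, 0.1, 0.1, 0.1, 0.1, 0.1, 0.1, 0.1, 0.1, 0.1],
)

```text
clock: 57.77
tcp_pos: [522.4, 228.9, 161.5]
eef_rot: [-179.4, 0.1, 96.6]
ft_force: [-14.5, -5.3, 21.7]
width: 0.158
finger_force: 62.8
```

drive_tool(
  linear=[
    [0, 0, 0],
    [0, 0, 0],
  ],
  turn=[
    [0, 0, 0],
    [0, 0, 0],
  ],
  jaw=[0.1, 0.1],
)

```text
clock: 57.93
tcp_pos: [522.5, 228.9, 161.5]
eef_rot: [-179.5, 0.1, 96.7]
ft_force: [-13.5, -5.6, 20.2]
width: 0.156
finger_force: 62.7
```

```bash
cat >tilt.py <<'E'
from h import *
s=manip.read_state();print(s["tcp_pos"],s["width"],s["ft_force"],"x",(s["tcp_pos"][:2]-[554,35.5])@[.9936,.1132])
for c in ("scene","top","scene","top"):
    manip.get_image(c)
    for n in("lid_hinge","lid_bar","crank_grip"):
        l0={"lid_hinge":(80,37.5),"lid_bar":(-114,41.5),"crank_grip":(0,115)}[n]
        for d in manip.mark_of(n,c)[:1]:
            p=np.array(d["position"]);x=(p[:2]-[554,35.5])@[.9936,.1132];z=p[2]-95
            print(c,n,np.round(x,1),np.round(z,1),"tilt",np.round((np.degrees(np.arctan2(z,x)-np.arctan2(l0[1],l0[0]))+180)%360-180,1))
E
python3 tilt.py
```

```text
[522.47621067 228.91349596 161.54920035] 0.15592543082130128 [-13.53762945  -5.56522893  20.24660401] x -9.427629339748142
scene lid_hinge 73.6 40.3 tilt 3.6
scene lid_bar -118.8 36.1 tilt 3.1
scene crank_grip -4.2 113.1 tilt 2.1
top lid_hinge 74.1 45.5 tilt 6.4
top lid_bar -124.1 31.6 tilt 5.7
top crank_grip -9.6 113.3 tilt 4.8
scene lid_hinge 73.9 42.5 tilt 4.8
scene lid_bar -116.1 36.9 tilt 2.4
scene crank_grip -5.9 111.1 tilt 3.1
top lid_hinge 73.1 43.8 tilt 5.8
top lid_bar -120.6 32.6 tilt 4.9
top crank_grip -11.4 116.0 tilt 5.6
```

About 3.5° remain against the initial marks (crank x is about 7 mm short). Push further.

drive_tool(
  linear=[
    [0, 3, -1],
    [0, 6, -1],
    [0, 8, -2],
    [0, 8, -2],
    [0, 8, -2],
  ],
  turn=[
    [0, 0, 0],
    [0, 0, 0],
    [0, 0, 0],
    [0, 0, 0],
    [0, 0, 0],
  ],
  jaw=[0.1, 0.1, 0.1, 0.1, 0.1],
)

```text
clock: 59.15
tcp_pos: [528.3, 229.7, 162.2]
eef_rot: [-179.2, 0.2, 96.8]
ft_force: [-16.6, -4.8, 16.4]
width: 0.159
finger_force: 61.7
```

```bash
python3 tilt.py
```

```text
[528.27525142 229.71564741 162.15286924] 0.15867184133526255 [-16.5732229   -4.7602495   16.43569294] x -3.574898905160283
scene lid_hinge 75.5 36.0 tilt 0.4
scene lid_bar -117.4 40.1 tilt 1.1
scene crank_grip 1.3 111.9 tilt -0.6
top lid_hinge 77.4 41.2 tilt 2.9
top lid_bar -120.1 38.9 tilt 2.1
top crank_grip -1.1 115.5 tilt 0.6
scene lid_hinge 76.3 35.7 tilt -0.0
scene lid_bar -114.3 41.9 tilt -0.1
scene crank_grip -0.4 110.5 tilt 0.2
top lid_hinge 77.6 40.5 tilt 2.4
top lid_bar -119.9 38.7 tilt 2.1
top crank_grip -1.7 116.6 tilt 0.8
```

Level: marks match the starting ones. Release and retreat upward.

drive_tool(
  linear=[
    [0, 0, 0],
    [0, -3, 0],
    [0, -3, 0],
    [0, -3, 0],
    [0, -3, -10],
    [0, -3, -35],
    [0, -3, -70],
    [0, -3, -105],
    [0, -3, -120],
    [0, -3, -120],
    [0, -3, -120],
  ],
  turn=[
    [0, 0, 0],
    [0, 0, 0],
    [0, 0, 0],
    [0, 0, 0],
    [0, 0, 0],
    [0, 0, 0],
    [0, 0, 0],
    [0, 0, 0],
    [0, 0, 0],
    [0, 0, 0],
    [0, 0, 0],
  ],
  jaw=[0.3, 0.45, 0.5, 0.5, 0.5, 0.5, 0.5, 0.5, 0.5, 0.5, 0.5],
)

```text
clock: 60.87
tcp_pos: [533.3, 230.0, 281.5]
eef_rot: [179.8, -0.1, 96.6]
ft_force: [-0.8, 0.7, -1.0]
width: 0.5
finger_force: 0.0
```

```bash
python3 tilt.py; python3 - <<'E'
from h import *
im=manip.get_image("scene");cv2.imwrite("pics/s9.png",cv2.resize(im[130:300,180:420,::-1],None,fx=3.3,fy=3.3,interpolation=cv2.INTER_CUBIC))
for n in("brush","spool0","bottle","dish","carton","weight"): print(n,[(np.round(d["position"]),round(d["conf"],2)) for d in manip.mark_of(n,"scene")[:6]])
E
```

```text
[533.25263151 229.96580763 281.49688455] 0.5001680889293929 [-0.77005547  0.66682533 -0.96876704] x 1.398944092415077
scene lid_hinge 75.8 37.0 tilt 0.9
scene lid_bar -116.3 41.0 tilt 0.6
scene crank_grip 3.4 112.3 tilt -1.7
top lid_hinge 77.5 39.1 tilt 1.6
top lid_bar -114.6 38.5 tilt 1.4
top crank_grip -1.9 114.5 tilt 1.0
scene lid_hinge 78.5 34.2 tilt -1.6
scene lid_bar -116.7 40.5 tilt 0.9
scene crank_grip 1.2 113.2 tilt -0.6
top lid_hinge 76.3 39.7 tilt 2.4
top lid_bar -118.8 40.6 tilt 1.1
top crank_grip -1.6 115.4 tilt 0.8
brush [(array([476., 418.,   2.]), 0.64)]
spool0 [(array([ 696., -322.,   18.]), 0.67), (array([ 453., -475.,   18.]), 0.66)]
bottle [(array([717., 301.,   2.]), 0.81)]
dish [(array([355., 190.,  -1.]), 0.95)]
carton [(array([ 342., -117.,    1.]), 0.55)]
weight [(array([ 523., -306.,    2.]), 0.54), (array([534., 232., 207.]), 0.53)]
```

View pics/s9.png

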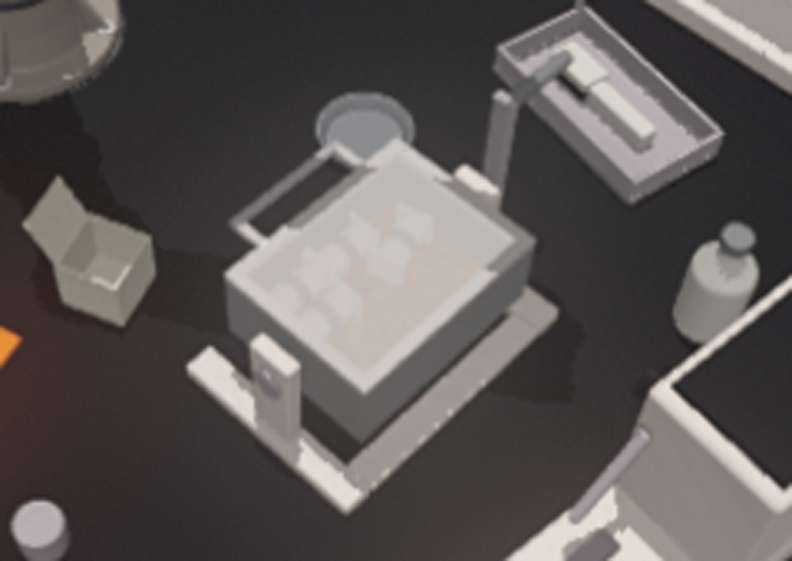

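The box is level with the lid flush, the spools are inside (slid to the near side), and the brush lies in the tray at px (610,95). The bystanders haven't moved and nothing touches the gripper. Handing in.

```bash
python3 -c "
from workcell import manip
print(manip.job_done())"
```

```text
the job is handed in; nothing more can be done
None
```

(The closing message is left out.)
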